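Zero the bench balance and make up a net-sinker set

ROBOT

A 6-joint arm with a two-finger parallel gripper is mounted at the origin on the work surface. World frame = base frame: x ahead of the robot, y to its left, z up, the work surface at z = 0. Lengths are in m, angles in rad, forces in N, time in s.
With the tool pointing down it reaches from about 0.3 to 0.775 m from the base axis. Payload 14.6 kg.
Tool frame: the origin (TCP) lies on the centre line of the jaws, within the pads' length; the fingertips stand 19 mm ahead of it and the grasp point (between the pads) is the TCP; z points along the fingers, y is the line along which they close (so a half turn about z gives the same grasp; the last joint's range is limited). The gripper opens to 94 mm and grips with 3 to 60 N. Pads are 16 mm wide; open, the fingers measure 119 mm over their backs; the gripper's body (75 mm by 177 mm) begins 78 mm behind the grasp point.
Start: joints at [-1.364, 0.3, 1.521, -0, 1.321, -0.067], TCP at [0.149, -0.53, 0.224] pointing down, gripper open.
Joint ranges: [-3.03, 3.03], [-0.79, 2.21], [0.23, 2.52], [-1.04, 4.18], [0, 3.07], [-2.55, 2.55]. Speed limits (rad/s): [2.22, 2.22, 2.57, 3.14, 3.14, 3.14].

INTERFACE

Orientations are given as [roll, pitch, yaw] about the fixed x, y, z axes, in that order (R = Rz(yaw) Ry(pitch) Rx(roll)).
In Python, from station import get_obs, camera, workorder gives the robot as it stands.
- The arm moves only by the tool play_rows, never from a script. Its argument "motion" is a list that holds one entry, the list of rows, each a list of 7 numbers: the shift along the tool's x, y, z as a fraction of full scale, then the turn, a rotation vector about the tool's x, y, z as a fraction of full scale, then the opening, from -1 (shut) to 1 (fully open). In form: [[[x, y, z, ax, ay, az, grip], ...]]. A call has 1 to 10 rows; each row is the pose to reach, as a shift and turn from the pose commanded when the call began, along the tool's axes at that moment, turning the shorter way round; what a row does not reach only later rows make up. Full scale, the value 1, is 0.25 m for a shift and 2 pi rad for a turn. A row lasts 1/10 s, in which the tool goes at most 50 mm and 8.59 degrees, less where a joint would pass 70% of its speed; a pose out of reach is approached as far as the arm can. A call with a number of a shift or a turn outside -1 to 1 is refused whole. A call with a gripper value outside its range is refused whole. The fingers move at their own pace and stop on an object; "grip_force" is the grip in N (left out, the last holds). Time passes only in rows, so rows that repeat a pose let the fingers close. It gives the time, the measured TCP pose, the force, the opening and the grip force at its end, in the units of the state.
- get_obs(): the state, without advancing time (a new reading comes with each control period).
- camera(name): name is "scene" or "top" or "wrist"; returns a dict with "frame" (420x560x3 uint8, red, green, blue), "z_map" (420x560 float32, m along the optical axis (not along the pixel's ray), 0 where there is no reading), "camera_matrix" (3x3 intrinsics, pixels), "T" (4x4, takes a point from camera to world coordinates); the wrist camera has in their place "T_tool_cam" (4x4, takes a point from camera to tool coordinates, whose origin is the TCP and whose axes are the flange's). Camera axes: x right, y up, looking along -z (the intrinsics and any distortion apply to the point x, -y, -z); pixel columns grow to the right and rows downward; lengths in m; the calibration is good to about 2 mm. The wrist camera is an equidistant fisheye: a pixel r from the principal point sees the ray r / f radians off the axis. A picture is of the moment at which its call begins: read the wrist's pose just before it.
- workorder.hand_in(): hands the job in; it is judged then, once.
The state is a dict: "time_s": time; "qpos": joint angles; "joint_vel": joint speeds; "tau": joint torques, N m; "ee_pos": TCP position; "eef_rot": TCP orientation; "force": force on the tool from outside, world axes, zero at the start; "moment": the same for the moment, N m; "grip_width": finger opening in m; "grip_force": force on a finger pad.
Only numpy, scipy, OpenCV 4.12 (cv2) and the standard library are available. Lean on these libraries where they do the work, as an engineer would, in place of code of your own. Each camera call takes 0.05 s, during which the arm holds its last target. There are 200 camera calls.

TASK

Make up one set of steel sinkers for the sampling net on the bench balance: first take everything off the pan, then with the pan empty turn the zero knob until the pointer stands on the dial card's single thick zero mark, and let go. Then put sinkers on the pan until the card's broad dark band (250 g) comes under the pointer, leaving the knob at its zero setting, and leave every sinker that is not needed in the aluminium tray; do not disturb the other things on the bench.

Things in the scene. Friction and masses are not known exactly. Their poses are not given: they have to be found in the camera images.
- balance: Bench spring balance, fixed, a low light-grey housing 260 mm (x) by 290 mm (y) by 40 mm high. Origin: at its underside, 5 mm to the -x side of its centre; x points away from the robot at yaw 0, z up. In its frame the pan's centre is at (-60, -75) mm, the knob's axis at (-60, +80) mm, the dial's centre at (+55, 0) mm. The dial lies flat on the housing, face up, radius 79 mm.
- pan_top (a point): Centre of the pan's upper face (moves with the pan). The pan is a steel drum of radius 62 mm with a lip 3.5 mm high around its edge; empty, its face is 74 mm above the bench. It is sprung: it sinks 3 mm for each 50 g (15 mm for 250 g) and settles in about a second; its stop is 28 mm down.
- pan (a joint): How far the pan has sunk from its empty height, m (0 empty, 0.015 with 250 g).
- zero_knob: Zero knob: black bar grip 42 mm long (along its own x), 14 mm wide, 54 to 84 mm above the bench, over a skirt of radius 22 mm. Origin: on its axis, 46 mm above the bench, z up. Turning it clockwise from above turns the pointer clockwise, 0.2 rad per rad. At the start it needs 1.2 to 4.6 rad clockwise; it has stops beyond; friction (0.03 N m) holds it where it is left.
- dial_center (a point): Common axis of the pointer and the dial card, 48 mm above the bench.
- pointer_tip (a point): Tip of the slim black pointer, 65 mm from dial_center, just above the dial card; only the zero knob moves it. It has a short broad tail at its other end.
- zero_mark (a point): The zero mark: one thick black radial line (4 mm wide, 26 mm long) on the white dial card; this point is 65 mm from dial_center. The card with all its marks turns counter-clockwise (from above) by 0.3 rad for each 50 g on the pan. Thin grey ticks stand 0.3 rad (50 g) apart.
- zero_home (a point): Fixed point of the housing over which the zero mark stands when the pan is empty: where the pointer tip belongs on a zeroed balance.
- load_band (a point): Middle of the broad dark band on the dial card, 65 mm from dial_center, 1.5 rad clockwise from the zero mark (250 g); the band reaches about 9 mm to either side. When it lies under the pointer of a zeroed balance, 250 g are on the pan.
- big1: Big sinker: a plain steel hexagonal nut-like piece with a dark hole, 28 mm across flats, 32 mm across corners, 22 mm high, about 100 g (within 3 %). Origin: centre of its underside; z is the hole's axis (up when it stands); its flats face its x axis and every 60 degrees on. Big sinkers start on the bench. Always there.
- big2: Big sinker: a plain steel hexagonal nut-like piece with a dark hole, 28 mm across flats, 32 mm across corners, 22 mm high, about 100 g (within 3 %). Origin: centre of its underside; z is the hole's axis (up when it stands); its flats face its x axis and every 60 degrees on. Big sinkers start on the bench. May be absent.
- small1: Small sinker: like the big ones but 22 mm across flats, 25 mm across corners, 18 mm high, about 50 g (within 3 %). Origin: centre of its underside; z is the hole's axis; its flats face its x axis and every 60 degrees on. Always there; starts on the pan.
- small2: Small sinker: like the big ones but 22 mm across flats, 25 mm across corners, 18 mm high, about 50 g (within 3 %). Origin: centre of its underside; z is the hole's axis; its flats face its x axis and every 60 degrees on. Always there; starts on the pan beside the other.
- small3: Small sinker: like the big ones but 22 mm across flats, 25 mm across corners, 18 mm high, about 50 g (within 3 %). Origin: centre of its underside; z is the hole's axis; its flats face its x axis and every 60 degrees on. Always there; starts on the bench.
- small4: Small sinker: like the big ones but 22 mm across flats, 25 mm across corners, 18 mm high, about 50 g (within 3 %). Origin: centre of its underside; z is the hole's axis; its flats face its x axis and every 60 degrees on. May be absent; starts on the bench.
- small5: Small sinker: like the big ones but 22 mm across flats, 25 mm across corners, 18 mm high, about 50 g (within 3 %). Origin: centre of its underside; z is the hole's axis; its flats face its x axis and every 60 degrees on. May be absent; starts on the bench.
- tray: Open aluminium tray, fixed, 240 mm (x) by 130 mm (y), 16 mm high, walls and floor 3 mm thick. Origin: centre of its underside; inner floor 3 mm above the bench.
- dropper_bottle: Small amber bottle with a white cap, radius 15 mm, 55 mm high, among the sinkers; loose, not to be disturbed. Origin: centre of its underside.
- petri_dish: Clear petri dish, radius 45 mm, 14 mm high, behind the balance on the left; loose, not to be disturbed. Origin: centre of its underside.
- sample_jar: White sample jar, radius 27 mm, 70 mm high, beside the tray on its far left; loose, not to be disturbed. Origin: centre of its underside.
- slide_box: Blue slide box 85 by 100 by 32 mm, on the right; loose, not to be disturbed. Origin: centre of its underside.
- marker_pen: Black marker pen, 14 mm thick, 120 mm long, lying at the right behind the balance; loose, not to be disturbed.

How it is judged:
On the way, in this order (a step that is already met when the one before it is completed fails the run):
1. every sinker is off the pan (horizontal distance between each of big1, big2, small1, small2, small3, small4, small5 and pan_top above 0.075 m), for 0.2 s.
2. with the pan empty and the knob let go, the pointer stands on the zero mark (tip within 4.5 mm) (all of step 1 and horizontal distance between pointer_tip and zero_mark below 0.0045 m and contact force between the fingers and zero_knob below 0.1 N and value of joint pan between -0.0006 and 0.0006 m), for 0.5 s.
At the end, for the whole second after the job is handed in: Knob still at zero (pointer tip within 6 mm of zero_home), tip within 10 mm of the middle of the load band, pan sunk 13.8 to 16.2 mm (250 g); every sinker present lies on the pan or in the tray, at rest (horizontal distance between pointer_tip and zero_home below 0.006 m and horizontal distance between pointer_tip and load_band below 0.01 m and value of joint pan between 0.0138 and 0.0162 m and ((horizontal distance between big1 and pan_top below 0.066 m and z of big1 in the frame of pan_top between -0.004 and 0.03 m) or (x of big1 in the frame of tray between -0.12 and 0.12 m and y of big1 in the frame of tray between -0.065 and 0.065 m and z of big1 in the frame of tray below 0.035 m)) and ((horizontal distance between big2 and pan_top below 0.066 m and z of big2 in the frame of pan_top between -0.004 and 0.03 m) or (x of big2 in the frame of tray between -0.12 and 0.12 m and y of big2 in the frame of tray between -0.065 and 0.065 m and z of big2 in the frame of tray below 0.035 m)) and ((horizontal distance between small1 and pan_top below 0.066 m and z of small1 in the frame of pan_top between -0.004 and 0.03 m) or (x of small1 in the frame of tray between -0.12 and 0.12 m and y of small1 in the frame of tray between -0.065 and 0.065 m and z of small1 in the frame of tray below 0.035 m)) and ((horizontal distance between small2 and pan_top below 0.066 m and z of small2 in the frame of pan_top between -0.004 and 0.03 m) or (x of small2 in the frame of tray between -0.12 and 0.12 m and y of small2 in the frame of tray between -0.065 and 0.065 m and z of small2 in the frame of tray below 0.035 m)) and ((horizontal distance between small3 and pan_top below 0.066 m and z of small3 in the frame of pan_top between -0.004 and 0.03 m) or (x of small3 in the frame of tray between -0.12 and 0.12 m and y of small3 in the frame of tray between -0.065 and 0.065 m and z of small3 in the frame of tray below 0.035 m)) and ((horizontal distance between small4 and pan_top below 0.066 m and z of small4 in the frame of pan_top between -0.004 and 0.03 m) or (x of small4 in the frame of tray between -0.12 and 0.12 m and y of small4 in the frame of tray between -0.065 and 0.065 m and z of small4 in the frame of tray below 0.035 m)) and ((horizontal distance between small5 and pan_top below 0.066 m and z of small5 in the frame of pan_top between -0.004 and 0.03 m) or (x of small5 in the frame of tray between -0.12 and 0.12 m and y of small5 in the frame of tray between -0.065 and 0.065 m and z of small5 in the frame of tray below 0.035 m)) and linear speed of each of big1, big2, small1, small2, small3, small4, small5 below 0.02 m/s); the robot touches nothing.
It fails at once if the dropper bottle is pushed more than 5 cm or tipped over (distance of dropper_bottle from where it was at the start of the episode above 0.05 m or angle between dropper_bottle's own z axis and vertical above 0.6 rad).
It fails at once if the petri dish is pushed more than 5 cm or tipped over (distance of petri_dish from where it was at the start of the episode above 0.05 m or angle between petri_dish's own z axis and vertical above 0.6 rad).
It fails at once if the sample jar is pushed more than 5 cm or tipped over (distance of sample_jar from where it was at the start of the episode above 0.05 m or angle between sample_jar's own z axis and vertical above 0.6 rad).
It fails at once if the slide box is pushed more than 5 cm or tipped over (distance of slide_box from where it was at the start of the episode above 0.05 m or angle between slide_box's own z axis and vertical above 0.6 rad).
It fails at once if the marker pen is pushed more than 5 cm (distance of marker_pen from where it was at the start of the episode above 0.05 m).
Of big2, small4, small5 only 1 to 3 are there at a start; the rules pass over those that are not, and their reading is None.
At some moment in a run one of big1, small3 may be knocked a few centimetres aside while the robot is not near it.
Once in a run the grip may slacken for a moment while it holds something.
It also fails if it takes over 210 s, if anything falls off the work surface, if the arm or the gripper's body presses on something with over 40 N, if the wrist force passes 120 N, or if a joint passes its speed limit or range.

## Working session

There is one attempt and no reset: what is moved stays moved. The work goes in short steps, Python scripts to look and compute and a tool call to move; the robot and the scene stay as the last step left them, time stands still between calls to the robot, and variables do not carry over. Pictures are saved under pics/ and viewed, at most 14 in all, crops included, and the job is handed in when it is done.

Besides the shell and the picture viewer there is one more tool, called as name(argument=value, ...), one argument or row to a line, values as JSON. play_rows: Moves the arm, as the interface text tells. Its arguments: {"type":"object","properties":{"motion":{"type":"array"},"grip_force":{"type":"number"}},"required":["motion"]}

```bash
mkdir -p pics; ls
cat > h.py <<'E'
import numpy as np,cv2
from station import get_obs,camera,workorder
def save(c,n): cv2.imwrite('pics/'+n,c['frame'][:,:,::-1])
def cloud(c):
    K=c['camera_matrix'];z=c['z_map'];v,u=np.indices(z.shape)
    p=np.stack([(u-K[0,2])/K[0,0]*z,-(v-K[1,2])/K[1,1]*z,-z],-1)
    return p@c['T'][:3,:3].T+c['T'][:3,3]
def ray(c,u,v,h):
    K=c['camera_matrix'];d=c['T'][:3,:3]@np.array([(u-K[0,2])/K[0,0],-(v-K[1,2])/K[1,1],-1]);o=c['T'][:3,3]
    return o+d*(h-o[2])/d[2]
E
python3 - <<'E'
from h import *
o=get_obs();print({k:np.round(v,3) for k,v in o.items()})
for n in('top','scene'):
    c=camera(n);save(c,n+'0.png');print(n,c['camera_matrix'],c['T'].round(3))
    np.savez('pics/'+n+'0.npz',**c)
E
```

```text
pics
{'time_s': np.float64(0.0), 'qpos': array([-1.364,  0.3  ,  1.522,  0.   ,  1.321, -0.067]), 'joint_vel': array([ 0.001, -0.001, -0.001, -0.001,  0.   , -0.001]), 'tau': array([ 0.0000e+00, -5.3181e+01, -3.5274e+01,  7.1000e-02,  2.4000e-02,
       -0.0000e+00]), 'ee_pos': array([ 0.149, -0.529,  0.224]), 'eef_rot': array([-3.14 , -0.   ,  0.274]), 'force': array([ 0.09 , -0.527,  0.083]), 'moment': array([-0.042,  0.011, -0.024]), 'grip_force': np.float64(0.0), 'grip_width': np.float64(0.094)}
top [[460.09471056   0.         287.34072695]
 [  0.         460.09471056 212.56745671]
 [  0.           0.           1.        ]] [[ 0.021  0.987 -0.157  0.385]
 [-1.     0.024  0.013 -0.02 ]
 [ 0.017  0.156  0.988  1.325]
 [ 0.     0.     0.     1.   ]]
scene [[443.41008609   0.         275.71796636]
 [  0.         443.41008609 200.16786706]
 [  0.           0.           1.        ]] [[ 0.573 -0.63   0.524  1.22 ]
 [ 0.82   0.427 -0.382 -0.49 ]
 [ 0.017  0.648  0.761  1.006]
 [ 0.     0.     0.     1.   ]]
```

View pics/top0.png

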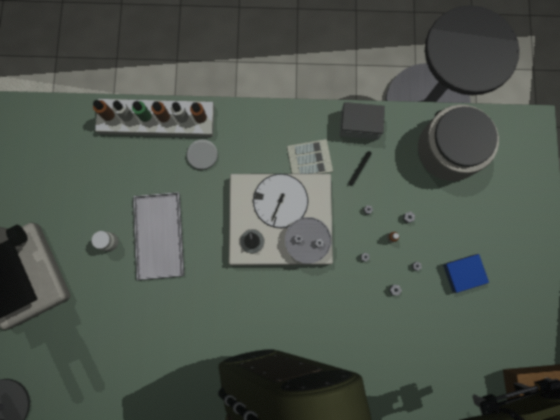

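View pics/scene0.png

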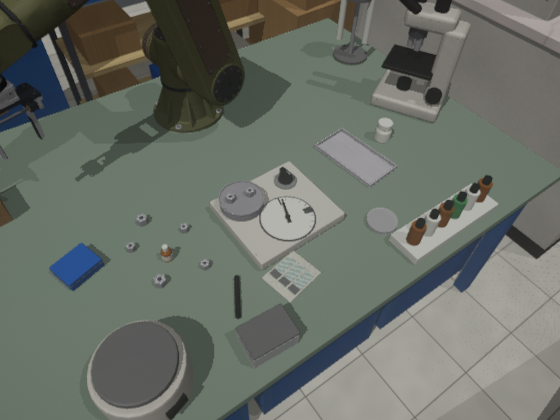

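The top view shows five bench sinkers (bigs near px (409,217) and (396,290), smalls near (367,210), (365,258), (417,267)). Two more are on the pan at (298,240) and (318,243). The knob is at (252,240), the dial at (281,200) with its zero mark at left (259,196), the tray at (159,237) and the bottle at (393,237).

```bash
cat > m.py <<'E'
from h import *
for n in('top','scene'):
    c=dict(np.load('pics/'+n+'0.npz'));P=cloud(c);c['P']=P
    x,y,z=P[...,0],P[...,1],P[...,2]
    bench=(z>0.009)&(z<0.07)&(y<-0.16)&(y>-0.6)&(x>0.15)&(x<0.75)
    k,l,s,ce=cv2.connectedComponentsWithStats(bench.astype(np.uint8))
    print(n,'bench')
    for i in range(1,k):
        if s[i,4]<8: continue
        q=P[l==i];print(ce[i].round(1),s[i,4],q.mean(0).round(4),'z95',np.percentile(q[:,2],90).round(4),'ext',np.ptp(q,axis=0).round(3))
    pan=(z>0.078)&(z<0.11)&(abs(y)<0.2)&(x>0.25)&(x<0.55)
    k,l,s,ce=cv2.connectedComponentsWithStats(pan.astype(np.uint8))
    print(n,'pan/knob')
    for i in range(1,k):
        if s[i,4]<8: continue
        q=P[l==i];print(ce[i].round(1),s[i,4],q.mean(0).round(4),'z90',np.percentile(q[:,2],90).round(4),'ext',np.ptp(q,axis=0).round(3))
    for nm,m in(('housing',(z>.03)&(z<.046)&(abs(y)<.25)&(x>.2)&(x<.65)),('tray',(z>.008)&(z<.025)&(y>.2)&(y<.46)&(x>.15)&(x<.65)),('panface',(z>.05)&(z<.079)&(y<0)&(y>-.2)&(x>.2)&(x<.5))):
        m=cv2.morphologyEx(m.astype(np.uint8),cv2.MORPH_OPEN,np.ones((2,2)))
        pts=P[m>0]; r=cv2.minAreaRect((pts[:,:2]*1000).astype(np.float32)); print(nm,len(pts),np.round(r[0],1),np.round(r[1],1),round(r[2],2),np.median(pts[:,2]).round(4))
E
python3 m.py
python3 - <<'E'
import cv2
a=cv2.imread('pics/top0.png')[165:300,220:430]
cv2.imwrite('pics/c1.png',cv2.convertScaleAbs(cv2.resize(a,None,fx=3.8,fy=3.8,interpolation=cv2.INTER_CUBIC),alpha=1.6))
E
```

```text
top bench
[441.8 172.1] 323 [ 0.7171 -0.4799  0.0407] z95 0.0647 ext [0.05  0.137 0.06 ]
[357.3 172.1] 97 [ 0.718  -0.2406  0.0127] z95 0.0159 ext [0.067 0.047 0.01 ]
[331.  216.5] 38 [ 0.5808 -0.1614  0.0373] z95 0.0404 ext [0.106 0.001 0.013]
[368.2 208.9] 54 [ 0.6083 -0.2711  0.0176] z95 0.0212 ext [0.023 0.023 0.011]
[409.  216.7] 93 [ 0.5879 -0.3881  0.0207] z95 0.0255 ext [0.028 0.029 0.019]
[392.7 236.8] 103 [ 0.527  -0.3361  0.0374] z95 0.0544 ext [0.028 0.029 0.048]
[331.5 253.7] 41 [ 0.4754 -0.1635  0.037 ] z95 0.0417 ext [0.058 0.005 0.025]
[364.9 256.6] 56 [ 0.4707 -0.2608  0.0175] z95 0.0222 ext [0.02  0.022 0.015]
[465.8 272.9] 1156 [ 0.4306 -0.5425  0.0304] z95 0.0346 ext [0.108 0.114 0.03 ]
[416.6 265.8] 60 [ 0.448  -0.4081  0.0171] z95 0.0202 ext [0.023 0.024 0.012]
[395.2 289.4] 98 [ 0.3805 -0.345   0.0209] z95 0.0246 ext [0.025 0.03  0.021]
top pan/knob
[251.1 239.4] 80 [0.5059 0.0597 0.0823] z90 0.0856 ext [0.041 0.018 0.009]
[298.6 238.2] 62 [ 0.5118 -0.0687  0.0857] z90 0.0892 ext [0.022 0.024 0.012]
[319.2 242.6] 59 [ 0.5012 -0.1246  0.0856] z90 0.0887 ext [0.0
[... 675 characters left out ...]
0.6119 -0.2719  0.0163] z95 0.0195 ext [0.025 0.024 0.011]
[253.8 259.5] 8 [ 0.6778 -0.1607  0.0227] z95 0.0324 ext [0.019 0.001 0.019]
[159.1 280.1] 126 [ 0.5928 -0.3898  0.0194] z95 0.023 ext [0.031 0.03  0.015]
[236.4 288.3] 119 [ 0.7188 -0.2398  0.0124] z95 0.0147 ext [0.065 0.045 0.007]
scene pan/knob
[285.3 171.4] 54 [0.5095 0.0597 0.0816] z90 0.0838 ext [0.041 0.017 0.01 ]
[249.  190.8] 53 [ 0.5157 -0.0692  0.0839] z90 0.0866 ext [0.025 0.024 0.01 ]
[229.8 197.3] 56 [ 0.5061 -0.1255  0.0839] z90 0.087 ext [0.024 0.022 0.011]
housing 3838 [ 850.7 -146.8] [339.8 948.5] 66.82 0.0399
tray 331 [785.7 -67.8] [ 268.4 1180.5] 33.01 0.0107
panface 416 [ 822.7 -300.6] [106.6 873. ] 57.58 0.0668
```

View pics/c1.png

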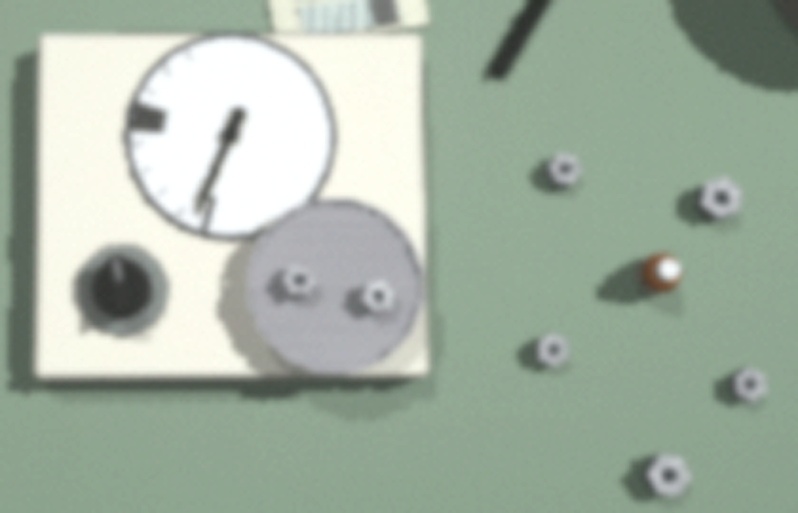

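The crop shows the pointer lying just clockwise of the thick mark and the dark band at the left. My housing and tray masks were clipped, so I'll redo those by casting rays.

```bash
cat > m2.py <<'E'
from h import *
c=dict(np.load('pics/top0.npz'));P=cloud(c);f=c['frame'].astype(int)
R=lambda u,v,h:ray(c,u,v,h)[:2].round(4)
g=cv2.inRange(cv2.cvtColor(c['frame'],cv2.COLOR_RGB2HSV),(0,0,120),(40,90,255))
m=np.zeros_like(g);m[165:275,220:340]=g[165:275,220:340]
def rect(m,h):
    cs,_=cv2.findContours(m,cv2.RETR_EXTERNAL,cv2.CHAIN_APPROX_NONE);k=max(cs,key=cv2.contourArea)[:,0]
    p=np.array([R(*q,h) for q in k])*1000;return cv2.minAreaRect(p.astype(np.float32))
print('housing',rect(m,.04))
s=8;off=(220,165)
U=lambda a,b:(off[0]+(a+.5)/3.8-.5,off[1]+(b+.5)/3.8-.5)
print('pan',R(*U(333,288),.068+.003),'dial',R(*U(230,137),.046),'tip',R(*U(202,208),.048),'mark',R(*U(208,218),.046),'band',R(*U(147,118),.046),'knob',R(*U(120,289),.075))
for q in((134,195),(178,194),(184,277),(137,279)):print('tray',R(*q,.016))
E
python3 m2.py
```

```text
housing ((571.239501953125, 46.12642288208008), (255.7593231201172, 155.38812255859375), 2.3329832553863525)
pan [ 0.5078 -0.0931] dial [ 0.6211 -0.0163] tip [0.567  0.0031] mark [ 0.5599 -0.0015] band [0.6339 0.0458] knob [0.5032 0.0597]
tray [0.633  0.4052]
tray [0.6391 0.2791]
tray [0.4023 0.2485]
tray [0.3939 0.3793]
```

```bash
cat >> h.py <<'E'
from scipy.spatial.transform import Rotation as Ro
def tool():
    o=get_obs();return np.array(o['ee_pos']),Ro.from_euler('xyz',o['eef_rot'])
def goto(*ts):
    "ts: (x,y,z,yaw); rows relative to the pose now"
    p,R=tool();print('at',p.round(4),'yaw',R.as_euler('xyz')[2].round(3),'t',round(float(get_obs()['time_s']),1))
    for t in ts:
        G=Ro.from_euler('xyz',[np.pi,0,t[3]]);d=R.inv().apply(np.array(t[:3])-p)
        w=(R.inv()*G).as_rotvec();print(t,'->',(np.r_[d/.25,w/2/np.pi]).round(3).tolist(),'rows',np.ceil(max(np.linalg.norm(d)/.05,np.linalg.norm(w)/.15)))
def wrays(c,uv):
    K=c['camera_matrix'];p=(np.atleast_2d(uv)-[K[0,2],K[1,2]])/[K[0,0],K[1,1]]
    r=np.linalg.norm(p,axis=1,keepdims=True);d=np.c_[p[:,:1]*np.sin(r)/r,-p[:,1:]*np.sin(r)/r,-np.cos(r)]
    return d
def wpts(c,uv,h,P=None):
    p,R=P if P else tool();T=c['T_tool_cam'];o=p+R.apply(T[:3,3])
    d=R.apply(wrays(c,uv)@T[:3,:3].T);return o+d*((h-o[2])/d[:,2])[:,None]
E
python3 -c "
from h import *
goto((0.33,-.31,.24,.274),(0.5,-.1,.24,1.385))"
```

```text
at [ 0.1487 -0.5293  0.2239] yaw 0.274 t 0.1
(0.33, -0.31, 0.24, 0.274) -> [0.936, -0.648, -0.064, -0.0, -0.0, -0.0] rows 6.0
(0.5, -0.1, 0.24, 1.385) -> [1.817, -1.273, -0.063, -0.0, -0.0, -0.177] rows 12.0
```

play_rows(
  motion=[
    [[0.936,-0.648,-0.064,0,0,-0.177,1],[0.936,-0.648,-0.064,0,0,-0.177,1],[0.936,-0.648,-0.064,0,0,-0.177,1],[0.936,-0.648,-0.064,0,0,-0.177,1],[0.936,-0.648,-0.064,0,0,-0.177,1],[0.936,-0.648,-0.064,0,0,-0.177,1],[0.936,-0.648,-0.064,0,0,-0.177,1],[0.936,-0.648,-0.064,0,0,-0.177,1]],
  ],
)

```text
time_s: 0.9
ee_pos: [0.3308, -0.3093, 0.2404]
eef_rot: [-3.141, -0.0, 1.394]
force: [-0.9, -0.6, 0.4]
grip_width: 0.0939
grip_force: 0.0
```

```bash
python3 -c "
from h import *
goto((0.49,-.1,.24,1.385))
c=camera('wrist');save(c,'w1.png');print(c['camera_matrix'],c['T_tool_cam'].round(3))"
```

```text
at [ 0.3308 -0.3093  0.2404] yaw 1.394 t 0.9
(0.49, -0.1, 0.24, 1.385) -> [0.936, 0.48, 0.002, -0.0, -0.0, 0.001] rows 6.0
[[325.1922621    0.         275.80344267]
 [  0.         325.1922621  206.32762326]
 [  0.           0.           1.        ]] [[-0.     0.972  0.234  0.067]
 [ 1.     0.    -0.001 -0.   ]
 [-0.001  0.234 -0.972 -0.16 ]
 [ 0.     0.     0.     1.   ]]
```

View pics/w1.png

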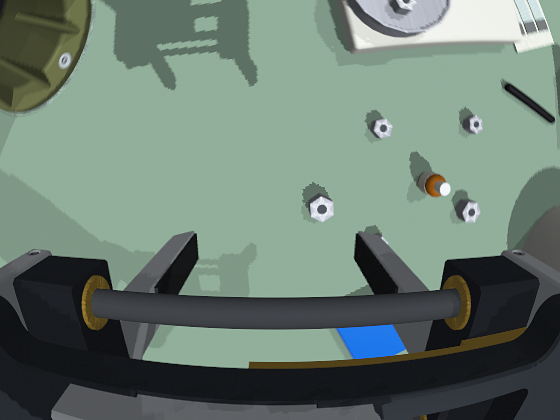

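The wrist view shows the big sinker at px (321,208), smalls at (381,127) and (473,123), the other big at (469,211), the bottle at (436,185), and the pan at the top right. I'll use the wrist depth for clustering.

```bash
cat >> h.py <<'E'
def wcloud(c,P):
    z=c['z_map'];v,u=np.indices(z.shape);d=wrays(c,np.c_[u.ravel(),v.ravel()].astype(float)+1e-6)
    q=d*(z.ravel()/-d[:,2])[:,None];T=c['T_tool_cam'];q=q@T[:3,:3].T+T[:3,3]
    return (P[1].apply(q)+P[0]).reshape(*z.shape,3)
def sinkers(C,f,ok,z0,z1,nmin=15):
    """clusters of top-face points with height in z0..z1; centre of the side-to-side hull and flat yaw (mod 60)"""
    m=((C[...,2]>z0)&(C[...,2]<z1)&ok).astype(np.uint8)
    k,l,s,ce=cv2.connectedComponentsWithStats(m,connectivity=4);out=[]
    for i in range(1,k):
        if s[i,4]<nmin: continue
        q=C[l==i];h=cv2.convexHull((q[:,:2]*1000).astype(np.float32))[:,0]
        a=np.radians(np.arange(0,60,1));w=[]
        for t in a:
            w.append(max(np.ptp(h@[np.cos(t+j*np.pi/3),np.sin(t+j*np.pi/3)]) for j in range(3)))
        j=int(np.argmin(w));(x,y),r=cv2.minEnclosingCircle(h)
        print(ce[i].round(0),s[i,4],'c',np.round([x/1e3,y/1e3],4),'ztop',np.percentile(q[:,2],70).round(4),'R',round(r,1),'flat',j,'w',round(w[j],1));out.append((x/1e3,y/1e3,q[:,2].max(),j,r))
    return out
def wlook(name=None):
    P=tool();c=camera('wrist')
    if name: save(c,name)
    return c,P,wcloud(c,P)
E
python3 -c "
from h import *
c,P,C=wlook()
v,u=np.indices((420,560))
s=sinkers(C,0,(v<235)&(C[...,1]<-.18),.012,.035)
"
```

```text
[532. 104.] 272 c [ 0.7335 -0.2494] ztop 0.0137 R 57.3 flat 0 w 99.6
[475. 125.] 217 c [ 0.6083 -0.2715] ztop 0.0182 R 12.9 flat 48 w 23.7
[383. 128.] 289 c [ 0.4708 -0.2613] ztop 0.0182 R 12.8 flat 35 w 23.2
[429. 183.] 301 c [ 0.5282 -0.3404] ztop 0.0326 R 15.5 flat 30 w 29.6
[321. 208.] 504 c [ 0.3801 -0.346 ] ztop 0.0223 R 16.1 flat 53 w 28.8
[469. 212.] 362 c [ 0.588  -0.3893] ztop 0.0222 R 16.4 flat 21 w 29.3
[547. 222.] 289 c [ 0.7584 -0.4372] ztop 0.0274 R 35.7 flat 58 w 62.1
```

play_rows(
  motion=[
    [[0.75,0.6,0,0,0,0,1],[0.75,0.6,0,0,0,0,1],[0.75,0.6,0,0,0,0,1],[0.75,0.6,0,0,0,0,1],[0.75,0.6,0,0,0,0,1],[0.75,0.6,0,0,0,0,1],[0.75,0.6,0,0,0,0,1]],
  ],
)

```text
time_s: 1.7
ee_pos: [0.512, -0.1534, 0.2399]
eef_rot: [-3.14, -0.0, 1.385]
force: [-0.2, -0.2, -0.0]
grip_width: 0.0937
grip_force: 0.0
```

```bash
python3 -c "
from h import *
c,P,C=wlook('w2.png')
v,u=np.indices((420,560))
print(P[0]);s=sinkers(C,0,(v<240)&(C[...,1]>-.18),.079,.1)
f=(C[...,2]>.06)&(C[...,2]<.075)&(v<240);q=C[f];print('pan face med',np.median(q[:,2]),cv2.minEnclosingCircle((q[:,:2]*1000).astype(np.float32)))
"
```

```text
[ 0.5120451  -0.15336669  0.23988753]
[221.   2.] 102 c [0.4972 0.055 ] ztop 0.0832 R 11.1 flat 23 w 19.7
[260. 112.] 459 c [ 0.5131 -0.0683] ztop 0.0861 R 12.8 flat 5 w 22.7
[260. 171.] 459 c [ 0.5022 -0.1249] ztop 0.0861 R 12.6 flat 16 w 22.4
pan face med 0.06759222556438936 ((697.6106567382812, -118.39016723632812), 272.0572814941406)
```

View pics/w2.png

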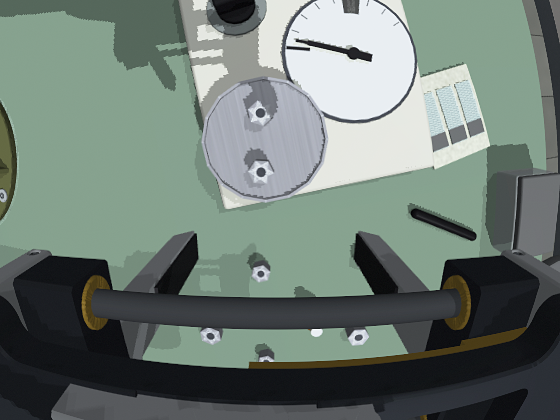

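Both pan sinkers are measured: tops at 0.086, widths about 22 mm, at px (260,112) and (260,171). I'll grasp the inner one.

```bash
python3 -c "
from h import *
goto((.513,-.0683,.13,1.658),(.513,-.0683,.0896,1.658))"
```

```text
at [ 0.5116 -0.154   0.2401] yaw 1.384 t 1.8
(0.513, -0.0683, 0.13, 1.658) -> [0.338, -0.058, 0.44, -0.0, -0.0, -0.044] rows 3.0
(0.513, -0.0683, 0.0896, 1.658) -> [0.338, -0.058, 0.602, -0.0, -0.0, -0.044] rows 4.0
```

play_rows(
  motion=[
    [[0.338,-0.058,0.44,0,0,-0.044,0.06],[0.338,-0.058,0.44,0,0,-0.044,0.06],[0.338,-0.058,0.44,0,0,-0.044,0.06],[0.338,-0.058,0.44,0,0,-0.044,0.06],[0.338,-0.058,0.602,0,0,-0.044,0.06],[0.338,-0.058,0.602,0,0,-0.044,0.06],[0.338,-0.058,0.602,0,0,-0.044,-1],[0.338,-0.058,0.602,0,0,-0.044,-1],[0.338,-0.058,0.602,0,0,-0.044,-1],[0.338,-0.058,0.602,0,0,-0.044,-1]],
  ],
  grip_force=25,
)

```text
time_s: 2.75
ee_pos: [0.5137, -0.0681, 0.091]
eef_rot: [3.14, 0.0, 1.662]
force: [-0.1, -0.6, -1.2]
grip_width: 0.022
grip_force: 25.1
```

```bash
python3 -c "
from h import *
goto((.513,-.0683,.17,1.658),(.48,.14,.17,1.658),(.46,.32,.17,1.658))"
```

```text
at [ 0.5137 -0.0681  0.091 ] yaw 1.662 t 2.8
(0.513, -0.0683, 0.17, 1.658) -> [-0.001, -0.003, -0.316, 0.0, 0.0, 0.001] rows 2.0
(0.48, 0.14, 0.17, 1.658) -> [0.841, -0.058, -0.316, 0.0, 0.0, 0.001] rows 5.0
(0.46, 0.32, 0.17, 1.658) -> [1.565, -0.072, -0.317, 0.0, 0.0, 0.001] rows 8.0
```

play_rows(
  motion=[
    [[0,0,-0.316,0,0,0,-1],[0,0,-0.316,0,0,0,-1],[0.98,-0.06,-0.316,0,0,0,-1],[0.98,-0.06,-0.316,0,0,0,-1],[0.98,-0.06,-0.316,0,0,0,-1],[0.98,-0.06,-0.316,0,0,0,-1],[0.98,-0.06,-0.316,0,0,0,-1]],
  ],
)

```text
time_s: 3.45
ee_pos: [0.4754, 0.1769, 0.1696]
eef_rot: [3.141, -0.0, 1.663]
force: [0.8, -0.2, -0.7]
grip_width: 0.0217
grip_force: 25.0
```

```bash
python3 -c "
from h import *
goto((.46,.32,.17,1.658),(.46,.32,.027,1.658))
c,P,C=wlook('w3.png')
# tray extent
v,u=np.indices((420,560));m=(v<230)&(C[...,2]>.011)&(C[...,2]<.02)&(C[...,1]>.2)
k,l,s,ce=cv2.connectedComponentsWithStats(m.astype(np.uint8))
i=1+np.argmax(s[1:,4]);print(cv2.minAreaRect((C[l==i][:,:2]*1000).astype(np.float32)))
r=cv2.minAreaRect((C[l==i][:,:2]*1000).astype(np.float32))
f=(v<230)&(C[...,2]<.011)&(abs(C[...,0]-r[0][0]/1e3)<.05)&(abs(C[...,1]-r[0][1]/1e3)<.03);print('floor',np.median(C[f][:,2]))
"
```

```text
at [0.4754 0.1769 0.1696] yaw 1.663 t 3.5
(0.46, 0.32, 0.17, 1.658) -> [0.576, -0.009, -0.001, 0.0, -0.0, 0.001] rows 3.0
(0.46, 0.32, 0.027, 1.658) -> [0.575, -0.009, 0.571, 0.0, -0.0, 0.001] rows 5.0
((762.7496337890625, 230.9078826904297), (90.06892395019531, 61.66938400268555), 0.21778784692287445)
floor 8.573541288002529e-05
```

View pics/w3.png

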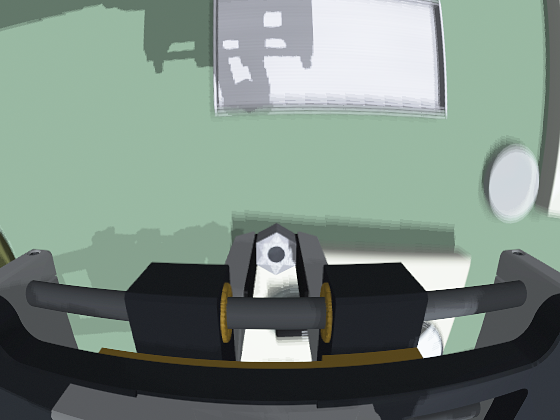

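The sinker is held centred at px (276,253). The tray's near edge runs from (213,116) to (446,118) and the petri dish is at (515,180).

```bash
python3 -c "
from h import *
c,P,C=wlook()
print(wpts(c,[[213,116],[446,118],[212,0],[437,0]],.016,P).round(3))
print('floor z',np.median(C[20:90,340:420,2]),'bench',np.median(C[150:200,250:400,2]))"
```

```text
[[0.406 0.257 0.016]
 [0.644 0.285 0.016]
 [0.392 0.377 0.016]
 [0.626 0.416 0.016]]
floor z 0.0026247884314096193 bench -0.00027733849303390734
```

play_rows(
  motion=[
    [[0.575,-0.01,0,0,0,0,-1],[0.575,-0.01,0,0,0,0,-1],[0.575,-0.01,0,0,0,0,-1],[0.575,-0.01,0.3,0,0,0,-1],[0.575,-0.01,0.572,0,0,0,-1],[0.575,-0.01,0.572,0,0,0,-1],[0.575,-0.01,0.572,0,0,0,-1],[0.575,-0.01,0.572,0,0,0,0],[0.575,-0.01,0.572,0,0,0,0.06],[0.575,-0.01,0.572,0,0,0,0.06]],
  ],
)

```text
time_s: 4.55
ee_pos: [0.4607, 0.3175, 0.0264]
eef_rot: [3.141, -0.0, 1.662]
force: [-0.1, -0.5, -0.2]
grip_width: 0.0421
grip_force: 0.0
```

```bash
python3 -c "
from h import *
goto((.46,.32,.16,1.85),(.48,.12,.16,1.85),(.5022,-.1249,.17,1.85))"
```

```text
at [0.4607 0.3175 0.0264] yaw 1.662 t 4.5
(0.46, 0.32, 0.16, 1.85) -> [0.01, -0.002, -0.534, 0.0, -0.0, -0.03] rows 3.0
(0.48, 0.12, 0.16, 1.85) -> [-0.794, 0.005, -0.534, 0.0, -0.0, -0.03] rows 5.0
(0.5022, -0.1249, 0.17, 1.85) -> [-1.777, 0.004, -0.575, 0.0, -0.0, -0.03] rows 10.0
```

play_rows(
  motion=[
    [[0,0,-0.534,0,0,0,0.06],[0,0,-0.534,0,0,0,0.06],[0,0,-0.534,0,0,-0.03,0.06],[-0.95,0.005,-0.534,0,0,-0.03,0.06],[-0.95,0.005,-0.534,0,0,-0.03,0.06],[-0.95,0.005,-0.534,0,0,-0.03,0.06],[-0.95,0.005,-0.534,0,0,-0.03,0.06],[-0.95,0.005,-0.534,0,0,-0.03,0.06]],
  ],
)

```text
time_s: 5.35
ee_pos: [0.4832, 0.0787, 0.16]
eef_rot: [3.141, 0.0, 1.85]
force: [0.5, 0.8, -0.1]
grip_width: 0.0498
grip_force: 0.0
```

```bash
python3 -c "
from h import *
goto((.5022,-.1249,.16,1.85),(.5022,-.1249,.093,1.85))
c,P,C=wlook();v,u=np.indices((420,560))
print(np.ptp(C[...,1]));q=(abs(C[...,1])<.3)&(abs(C[...,0]-.5)<.2)
"
```

```text
at [0.4832 0.0787 0.16  ] yaw 1.85 t 5.3
(0.5022, -0.1249, 0.16, 1.85) -> [-0.804, -0.151, 0.0, 0.0, 0.0, -0.0] rows 5.0
(0.5022, -0.1249, 0.093, 1.85) -> [-0.804, -0.152, 0.268, 0.0, 0.0, -0.0] rows 5.0
0.6715910427265339
```

play_rows(
  motion=[
    [[-0.804,-0.152,0,0,0,0,0.06],[-0.804,-0.152,0,0,0,0,0.06],[-0.804,-0.152,0,0,0,0,0.06],[-0.804,-0.152,0,0,0,0,0.06],[-0.804,-0.152,0.1,0,0,0,0.06],[-0.804,-0.152,0.268,0,0,0,0.06],[-0.804,-0.152,0.268,0,0,0,0.06],[-0.804,-0.152,0.268,0,0,0,-1],[-0.804,-0.152,0.268,0,0,0,-1],[-0.804,-0.152,0.268,0,0,0,-1]],
  ],
)

```text
time_s: 6.4
ee_pos: [0.5032, -0.1223, 0.0943]
eef_rot: [3.139, 0.001, 1.851]
force: [-1.0, -0.1, 0.7]
grip_width: 0.0296
grip_force: 0.0
```

play_rows(
  motion=[
    [[0,0,0,0,0,0,-1],[0,0,-0.3,0,0,0,-1],[0,0,-0.3,0,0,0,-1],[0.9,0,-0.3,0,0,0.03,-1],[0.9,0,-0.3,0,0,0.03,-1],[0.9,0,-0.3,0,0,0.03,-1],[0.9,0,-0.3,0,0,0.03,-1],[0.9,0,-0.3,0,0,0.03,-1]],
  ],
)

```text
time_s: 7.2
ee_pos: [0.4391, 0.0966, 0.1682]
eef_rot: [3.141, -0.0, 1.664]
force: [0.4, 0.1, -0.5]
grip_width: 0.0219
grip_force: 25.0
```

```bash
python3 -c "
from h import *
goto((.51,.327,.165,1.658),(.51,.327,.027,1.658))"
```

```text
at [0.4391 0.0966 0.1682] yaw 1.664 t 7.2
(0.51, 0.327, 0.165, 1.658) -> [0.891, 0.368, 0.013, 0.0, -0.0, 0.001] rows 5.0
(0.51, 0.327, 0.027, 1.658) -> [0.891, 0.368, 0.565, 0.0, -0.0, 0.001] rows 6.0
```

play_rows(
  motion=[
    [[0.891,0.408,0,0,0,0,-1],[0.891,0.408,0,0,0,0,-1],[0.891,0.408,0,0,0,0,-1],[0.891,0.408,0,0,0,0,-1],[0.891,0.408,0,0,0,0,-1],[0.891,0.408,0.3,0,0,0,-1],[0.891,0.408,0.565,0,0,0,-1],[0.891,0.408,0.565,0,0,0,-1],[0.891,0.408,0.565,0,0,0,-0.2],[0.891,0.408,0.565,0,0,0,-0.2]],
  ],
)

```text
time_s: 8.2
ee_pos: [0.5214, 0.3252, 0.0263]
eef_rot: [-3.142, -0.0, 1.663]
force: [-0.1, -0.1, -1.2]
grip_width: 0.0343
grip_force: 0.0
```

play_rows(
  motion=[
    [[0,0,0,0,0,0,-0.2],[0,0,-0.7,0,0,0,-0.2],[0,0,-0.7,0,0,0,-0.2],[0,0,-0.7,0,0,0,-0.2],[0,0,-0.7,0,0,0,-0.2],[-1,0,-0.7,0,0,0,0.2],[-1,0,-0.7,0,0,0,0.2],[-1,0,-0.7,0,0,0,0.2],[-1,0,-0.7,0,0,0,0.2],[-1,0,-0.7,0,0,0,0.2]],
  ],
)

```text
time_s: 9.2
ee_pos: [0.544, 0.0742, 0.202]
eef_rot: [3.141, 0.0, 1.663]
force: [0.2, 0.2, 0.1]
grip_width: 0.0565
grip_force: 0.0
```

```bash
python3 -c "
from h import *
goto((.50,-.01,.24,1.57))
c,P,C=wlook('w4.png');v,u=np.indices((420,560))
sinkers(C,0,(v<240)&(C[...,1]>.2),.011,.03,40)
"
```

```text
at [0.544  0.0742 0.202 ] yaw 1.663 t 9.2
(0.5, -0.01, 0.24, 1.57) -> [-0.319, -0.206, -0.152, 0.0, -0.0, 0.015] rows 3.0
[274.  17.] 890 c [0.5258 0.2818] ztop 0.0156 R 120.4 flat 36 w 221.7
[518.  53.] 2581 c [0.869  0.2981] ztop 0.0293 R 109.5 flat 33 w 190.4
[554.  46.] 47 c [0.9045 0.3219] ztop 0.0297 R 17.1 flat 12 w 29.7
[467.  85.] 2424 c [0.7632 0.218 ] ztop 0.0141 R 45.3 flat 30 w 88.7
[547.  85.] 156 c [0.8869 0.2642] ztop 0.0296 R 29.5 flat 45 w 52.8
```

View pics/w4.png

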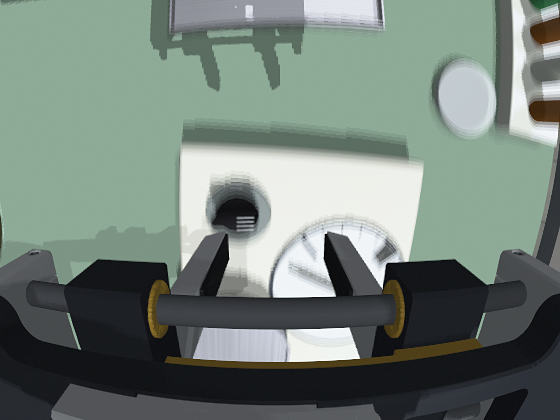

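play_rows(
  motion=[
    [[-0.7,0,-0.24,0,0,0,0.2],[-0.7,0,-0.24,0,0,0,0.2],[-0.7,0,-0.24,0,0,0,0.2],[-0.7,0,-0.24,0,0,0,0.2],[-0.7,0,-0.24,0,0,0,0.2],[-0.7,0,-0.24,0,0,0,0.2],[-0.7,0,-0.24,0,0,0,0.2]],
  ],
)

```text
time_s: 9.95
ee_pos: [0.5601, -0.0972, 0.261]
eef_rot: [-3.141, -0.0, 1.663]
force: [0.7, 0.2, -0.2]
grip_width: 0.0562
grip_force: 0.0
```

```bash
cat > dial.py <<'E'
import sys
from h import *
c,P,C=wlook(sys.argv[1]);v,u=np.indices((420,560))
print(P[0].round(4))
g=cv2.cvtColor(c['frame'],cv2.COLOR_RGB2GRAY)
np.savez('pics/d.npz',g=g,C=C,f=c['frame'])
k=(C[...,2]>.079)&(C[...,2]<.09)&(v<240)&(C[...,1]>0)&(abs(C[...,0]-.5)<.06)
if k.sum()>50:
    q=C[k];r=cv2.minAreaRect((q[:,:2]*1000).astype(np.float32));print('knob',r,np.median(q[:,2]))
E
python3 dial.py d1.png
```

```text
[ 0.5601 -0.0972  0.261 ]
knob ((506.74169921875, 60.040550231933594), (42.03762435913086, 14.20223617553711), 7.324999809265137) 0.08325889681588323
```

View pics/d1.png

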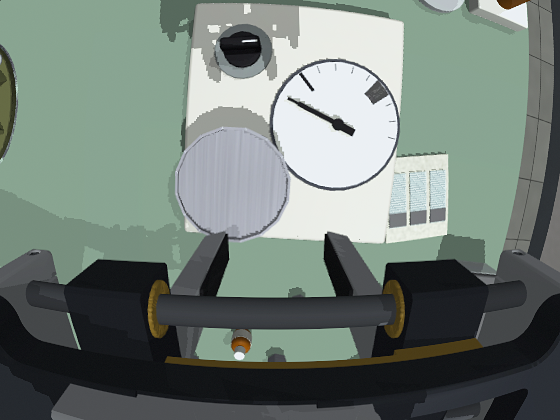

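The pan is empty. Pointer tip is at px (289,98), zero mark at (307,82), dial centre at (337,125), band at (376,92), and the knob at (240,47).

```bash
cat > ang.py <<'E'
from h import *
d=np.load('pics/d.npz');g=d['g'];C=d['C']
def angles(box=(265,410,50,200),thr=90):
    u0,u1,v0,v1=box
    G=g[v0:v1,u0:u1]; Q=C[v0:v1,u0:u1]
    # dial disc: bright card points; centre from enclosing circle
    m=(G>170)&(Q[...,2]<.052)&(Q[...,2]>.042)
    k,l,s,ce=cv2.connectedComponentsWithStats(m.astype(np.uint8));i=1+np.argmax(s[1:,4])
    (x,y),r=cv2.minEnclosingCircle((Q[l==i][:,:2]*1000).astype(np.float32));print('dial',x,y,r,'z',np.median(Q[l==i][:,2]))
    dk=(G<thr)&(Q[...,2]>.042)&(Q[...,2]<.06)&(np.hypot(Q[...,0]*1e3-x,Q[...,1]*1e3-y)<74)
    k,l,s,ce=cv2.connectedComponentsWithStats(dk.astype(np.uint8))
    for i in range(1,k):
        if s[i,4]<10: continue
        q=Q[l==i][:,:2]*1e3-[x,y];rr=np.hypot(*q.T);a=np.arctan2(q[:,1],q[:,0])%(2*np.pi)
        far=rr>40
        print(ce[i].round(0)+[u0,v0],s[i,4],'r',rr.min().round(1),rr.max().round(1),'ang far',a[far].mean().round(3) if far.any() else None)
angles()
E
python3 ang.py
python3 -c "
from h import *
goto((.5067,.06,.16,3.142+.128),(.5067,.06,.075,3.142+.128))"
```

```text
dial 624.0755615234375 -16.526649475097656 75.19154357910156 z 0.0431486262890744
[306.  81.] 50 r 49.2 73.3 ang far 2.3
[376.  93.] 216 r 50.1 72.9 ang far 0.796
[328. 119.] 379 r 0.1 64.3 ang far 2.77
at [ 0.5601 -0.0971  0.261 ] yaw 1.664 t 10.0
(0.5067, 0.06, 0.16, 3.27) -> [0.645, -0.154, 0.404, -0.0, -0.0, -0.256] rows 11.0
(0.5067, 0.06, 0.075, 3.27) -> [0.645, -0.154, 0.744, -0.0, -0.0, -0.256] rows 11.0
```

play_rows(
  motion=[
    [[0.645,-0.154,0.404,0,0,-0.256,0.1],[0.645,-0.154,0.404,0,0,-0.256,0.1],[0.645,-0.154,0.404,0,0,-0.256,0.1],[0.645,-0.154,0.404,0,0,-0.256,0.1],[0.645,-0.154,0.404,0,0,-0.256,0.1],[0.645,-0.154,0.404,0,0,-0.256,0.1],[0.645,-0.154,0.404,0,0,-0.256,0.1],[0.645,-0.154,0.404,0,0,-0.256,0.1],[0.645,-0.154,0.404,0,0,-0.256,0.1],[0.645,-0.154,0.404,0,0,-0.256,0.1]],
  ],
)

```text
time_s: 11.0
ee_pos: [0.5068, 0.0599, 0.1601]
eef_rot: [3.142, -0.0, -3.113]
force: [0.0, 1.3, 0.0]
grip_width: 0.0516
grip_force: 0.0
```

```bash
python3 -c "
from h import *
goto((.5067,.06,.1,3.27),(.5067,.06,.078,3.27))"
```

```text
at [0.5068 0.0599 0.1601] yaw -3.113 t 11.0
(0.5067, 0.06, 0.1, 3.27) -> [0.0, 0.001, 0.24, 0.0, -0.0, -0.016] rows 2.0
(0.5067, 0.06, 0.078, 3.27) -> [0.0, 0.001, 0.328, 0.0, -0.0, -0.016] rows 2.0
```

play_rows(
  motion=[
    [[0,0,0.2,0,0,-0.016,0.1],[0,0,0.328,0,0,-0.016,0.1],[0,0,0.328,0,0,-0.016,0.1],[0,0,0.328,0,0,-0.016,-1],[0,0,0.328,0,0,-0.016,-1],[0,0,0.328,0,0,-0.016,-1],[0,0,0.328,0,0,-0.016,-1],[0,0,0.328,0,0,-0.016,-1]],
  ],
  grip_force=15,
)

```text
time_s: 11.8
ee_pos: [0.5075, 0.0596, 0.079]
eef_rot: [3.14, 0.001, -3.021]
force: [-4.1, 29.0, 6.9]
grip_width: 0.0153
grip_force: 15.0
```

play_rows(
  motion=[
    [[0,0,0,0,0,0.2,-1],[0,0,0,0,0,0.2,-1],[0,0,0,0,0,0.2,-1],[0,0,0,0,0,0.2,-1],[0,0,0,0,0,0.2,-1],[0,0,0,0,0,0.2,-1],[0,0,0,0,0,0.2,-1],[0,0,0,0,0,0.2,-1],[0,0,0,0,0,0.2,-1],[0,0,0,0,0,0.2,-1]],
  ],
)

```text
time_s: 12.8
ee_pos: [0.5071, 0.06, 0.079]
eef_rot: [3.141, -0.002, 2.004]
force: [-5.7, 10.8, 6.8]
grip_width: 0.0138
grip_force: 15.0
```

```bash
python3 -c "
from h import *
P=tool();print(P[1].as_euler('xyz')[2]%(2*np.pi))
"
```

```text
2.0040345721281927
```

play_rows(
  motion=[
    [[0,0,0,0,0,0.1725,-1],[0,0,0,0,0,0.1725,-1],[0,0,0,0,0,0.1725,-1],[0,0,0,0,0,0.1725,-1],[0,0,0,0,0,0.1725,-1],[0,0,0,0,0,0.1725,-1],[0,0,0,0,0,0.1725,-1],[0,0,0,0,0,0.1725,-1],[0,0,0,0,0,0.1725,-1],[0,0,0,0,0,0.1725,-1]],
  ],
)

```text
time_s: 13.8
ee_pos: [0.5066, 0.0601, 0.0789]
eef_rot: [-3.139, -0.001, 0.922]
force: [-9.6, 11.1, 10.5]
grip_width: 0.0138
grip_force: 15.0
```

play_rows(
  motion=[
    [[0,0,0,0,0,0,-0.2],[0,0,0,0,0,0,0.1],[0,0,0,0,0,0,0.1],[0,0,-0.4,0,0,0,0.1],[0,0,-0.6,0,0,0,0.1],[0,0,-0.6,0,0,0,0.1],[0,0,-0.6,0,0,0,0.1],[0,0,-0.6,0,0,0,0.1]],
  ],
)

```text
time_s: 14.6
ee_pos: [0.5074, 0.0587, 0.2288]
eef_rot: [3.14, -0.001, 0.922]
force: [-0.4, -0.0, -0.8]
grip_width: 0.0519
grip_force: 0.0
```

```bash
python3 -c "
from h import *
goto((.56,-.0972,.26,1.66))"
```

```text
at [0.5074 0.0587 0.2288] yaw 0.922 t 14.6
(0.56, -0.0972, 0.26, 1.66) -> [-0.37, 0.545, -0.124, 0.0, -0.0, -0.117] rows 5.0
```

play_rows(
  motion=[
    [[-0.37,0.545,-0.124,0,0,-0.117,0.1],[-0.37,0.545,-0.124,0,0,-0.117,0.1],[-0.37,0.545,-0.124,0,0,-0.117,0.1],[-0.37,0.545,-0.124,0,0,-0.117,0.1],[-0.37,0.545,-0.124,0,0,-0.117,0.1],[-0.37,0.545,-0.124,0,0,-0.117,0.1],[-0.37,0.545,-0.124,0,0,-0.117,0.1],[-0.37,0.545,-0.124,0,0,-0.117,0.1]],
  ],
)

```text
time_s: 15.4
ee_pos: [0.5597, -0.0966, 0.2585]
eef_rot: [-3.141, -0.0, 1.655]
force: [0.2, -0.1, -0.6]
grip_width: 0.0518
grip_force: 0.0
```

```bash
python3 dial.py d2.png; python3 ang.py; python3 -c "
import cv2
a=cv2.imread('pics/d2.png')[40:200,180:410];cv2.imwrite('pics/d2c.png',cv2.resize(a,None,fx=3,fy=3))"
```

```text
[ 0.5597 -0.0966  0.2585]
knob ((507.0989685058594, 60.04704284667969), (41.87509536743164, 14.32641887664795), 52.69328689575195) 0.08319309688456927
dial 624.0507202148438 -16.90606117248535 75.23194885253906 z 0.04314377660217164
[329. 112.] 421 r 0.6 73.4 ang far 2.301
[376.  92.] 217 r 50.7 73.4 ang far 0.807
```

View pics/d2c.png

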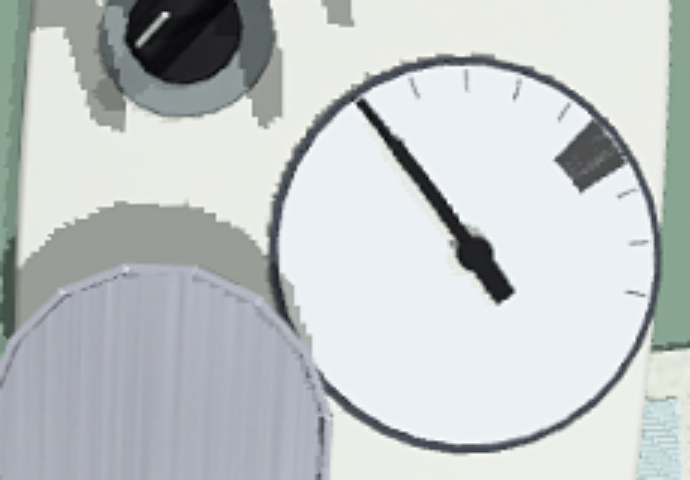

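The pointer covers the zero mark, both at 2.30 rad. Now the bench sinkers: I'll take a fresh look first.

play_rows(
  motion=[
    [[-0.8,-0.3,0,0,0,0,0.1],[-0.8,-0.3,0,0,0,0,0.1],[-0.8,-0.3,0,0,0,0,0.1],[-0.8,-0.3,0,0,0,0,0.1],[-0.8,-0.3,0,0,0,0,0.1]],
  ],
)

```text
time_s: 15.95
ee_pos: [0.501, -0.3062, 0.2589]
eef_rot: [-3.141, 0.0, 1.653]
force: [0.0, -0.3, 0.2]
grip_width: 0.0515
grip_force: 0.0
```

play_rows(
  motion=[
    [[-0.65,-0.3,0,0,0,0,0.1],[-0.65,-0.3,0,0,0,0,0.1],[-0.65,-0.3,0,0,0,0,0.1],[-0.65,-0.3,0,0,0,0,0.1],[-0.65,-0.3,0,0,0,0,0.1],[-0.65,-0.3,0,0,0,0,0.1]],
  ],
)

```text
time_s: 16.55
ee_pos: [0.4423, -0.4707, 0.2588]
eef_rot: [-3.141, -0.001, 1.656]
force: [-0.3, 0.6, -0.1]
grip_width: 0.0516
grip_force: 0.0
```

```bash
cat > bench.py <<'E'
from h import *
import sys
c,P,C=wlook(sys.argv[1] if len(sys.argv)>1 else None);v,u=np.indices((420,560));print(P[0].round(3),P[1].as_euler('xyz')[2].round(3))
sinkers(C,0,(v<240)&(C[...,1]<-.175)&(C[...,0]<.66),.012,.026)
E
python3 bench.py b1.png
```

```text
[ 0.442 -0.471  0.259] 1.656
[313.  23.] 260 c [ 0.4713 -0.2621] ztop 0.018 R 12.2 flat 38 w 22.5
[415.  48.] 230 c [ 0.6082 -0.2712] ztop 0.018 R 12.7 flat 53 w 22.8
[234.  80.] 461 c [ 0.3807 -0.3465] ztop 0.0221 R 15.8 flat 53 w 28.6
[347.  93.] 71 c [ 0.525 -0.345] ztop 0.023 R 13.7 flat 45 w 24.3
[395. 132.] 444 c [ 0.5889 -0.3898] ztop 0.0221 R 16.3 flat 19 w 29.1
[285. 135.] 287 c [ 0.4482 -0.4098] ztop 0.0181 R 12.5 flat 36 w 22.4
[255. 204.] 166 c [ 0.4161 -0.5011] ztop 0.0226 R 43.3 flat 45 w 76.7
```

View pics/b1.png

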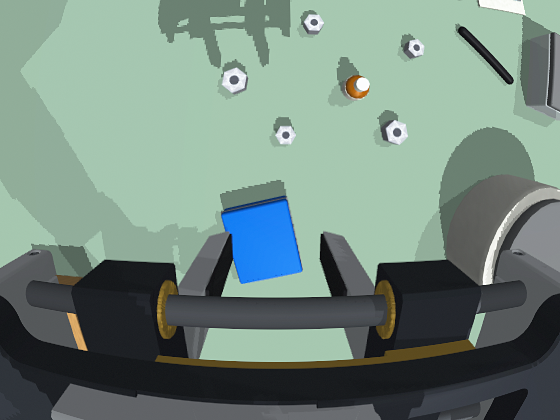

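All five bench sinkers are confirmed and standing: bigs at px (234,80) and (395,132), smalls at (313,22), (415,47), (285,134), bottle at (357,86), slide box at (262,240). Next is big A.

```bash
python3 -c "
from h import *
goto((.3807,-.3465,.1,1.449),(.3807,-.3465,.023,1.449))"
```

```text
at [ 0.4427 -0.4702  0.2591] yaw 1.658 t 16.6
(0.3807, -0.3465, 0.1, 1.449) -> [0.514, -0.204, 0.637, 0.0, -0.0, 0.033] rows 5.0
(0.3807, -0.3465, 0.023, 1.449) -> [0.514, -0.204, 0.945, 0.0, -0.0, 0.033] rows 6.0
```

play_rows(
  motion=[
    [[0.514,-0.204,0.637,0,0,0.033,0.15],[0.514,-0.204,0.637,0,0,0.033,0.15],[0.514,-0.204,0.637,0,0,0.033,0.15],[0.514,-0.204,0.637,0,0,0.033,0.15],[0.514,-0.204,0.637,0,0,0.033,0.15],[0.514,-0.204,0.8,0,0,0.033,0.15],[0.514,-0.204,0.945,0,0,0.033,0.15],[0.514,-0.204,0.945,0,0,0.033,0.15],[0.514,-0.204,0.945,0,0,0.033,-1],[0.514,-0.204,0.945,0,0,0.033,-1]],
  ],
  grip_force=30,
)

```text
time_s: 17.6
ee_pos: [0.3808, -0.3477, 0.0239]
eef_rot: [3.141, 0.001, 1.451]
force: [-0.4, 0.5, 0.6]
grip_width: 0.0415
grip_force: 0.0
```

play_rows(
  motion=[
    [[0,0,0,0,0,0,-1],[0,0,0,0,0,0,-1],[0,0,-0.3,0,0,0,-1],[0,0,-0.6,0,0,0,-1],[0,0,-0.6,0,0,0,-1],[0,0,-0.6,0,0,0,-1]],
  ],
)

```text
time_s: 18.2
ee_pos: [0.3817, -0.3494, 0.1796]
eef_rot: [3.133, 0.007, 1.45]
force: [0.1, -0.3, -1.0]
grip_width: 0.028
grip_force: 29.9
```

```bash
python3 -c "
from h import *
goto((.511,-.057,.16,1.57),(.511,-.057,.099,1.57));print(get_obs()['grip_width'])"
```

```text
at [ 0.3817 -0.3494  0.1796] yaw 1.45 t 18.2
(0.511, -0.057, 0.16, 1.57) -> [1.224, 0.372, 0.073, 0.001, 0.001, -0.019] rows 7.0
(0.511, -0.057, 0.099, 1.57) -> [1.225, 0.37, 0.317, 0.001, 0.001, -0.019] rows 7.0
0.02797692855795675
```

play_rows(
  motion=[
    [[0.9,0.372,0,0,0,-0.019,-1],[0.9,0.372,0,0,0,-0.019,-1],[0.9,0.372,0,0,0,-0.019,-1],[0.9,0.372,0,0,0,-0.019,-1],[0.9,0.372,0,0,0,-0.019,-1],[0.9,0.372,0,0,0,-0.019,-1],[0.9,0.372,0,0,0,-0.019,-1]],
  ],
)

```text
time_s: 18.9
ee_pos: [0.4993, -0.1348, 0.1724]
eef_rot: [-3.141, -0.0, 1.571]
force: [0.2, -0.4, -1.1]
grip_width: 0.0278
grip_force: 29.9
```

```bash
python3 -c "
from h import *
goto((.511,-.057,.16,1.57),(.511,-.057,.099,1.57));print(get_obs()['grip_width'])"
```

```text
at [ 0.4993 -0.1348  0.1724] yaw 1.571 t 18.9
(0.511, -0.057, 0.16, 1.57) -> [0.311, 0.047, 0.049, -0.0, -0.0, 0.0] rows 2.0
(0.511, -0.057, 0.099, 1.57) -> [0.311, 0.047, 0.293, -0.0, -0.0, 0.0] rows 3.0
0.02782826629343616
```

play_rows(
  motion=[
    [[0.311,0.047,0,0,0,0,-1],[0.311,0.047,0,0,0,0,-1],[0.311,0.047,0.15,0,0,0,-1],[0.311,0.047,0.293,0,0,0,-1],[0.311,0.047,0.293,0,0,0,-1],[0.311,0.047,0.293,0,0,0,-1],[0.311,0.047,0.293,0,0,0,-0.2],[0.311,0.047,0.293,0,0,0,-0.1],[0.311,0.047,0.293,0,0,0,0],[0.311,0.047,0.293,0,0,0,0]],
  ],
)

```text
time_s: 19.9
ee_pos: [0.5115, -0.0579, 0.1004]
eef_rot: [3.14, 0.0, 1.57]
force: [0.2, 0.9, 0.0]
grip_width: 0.0471
grip_force: 0.0
```

play_rows(
  motion=[
    [[0,0,-0.5,0,0,0,0],[0,0,-0.5,0,0,0,0],[0,0,-0.5,0,0,0,0],[-0.9,0,-0.5,0,0,0,0.15],[-0.9,0,-0.5,0,0,0,0.15],[-0.9,0,-0.5,0,0,0,0.15],[-0.9,0,-0.5,0,0,0,0.15],[-0.9,0,-0.5,0,0,0,0.15],[-0.9,0,-0.5,0,0,0,0.15]],
  ],
)

```text
time_s: 20.8
ee_pos: [0.5103, -0.2856, 0.2244]
eef_rot: [-3.141, 0.0, 1.566]
force: [0.3, 1.2, -0.1]
grip_width: 0.0542
grip_force: 0.0
```

```bash
python3 bench.py; python3 -c "
from h import *
goto((.5885,-.3895,.15,1.90),(.5885,-.3895,.023,1.90))"
```

```text
[ 0.51  -0.286  0.224] 1.566
[242. 167.] 326 c [ 0.4715 -0.2611] ztop 0.018 R 12.5 flat 34 w 22.7
[360. 176.] 302 c [ 0.6089 -0.2713] ztop 0.0182 R 12.2 flat 53 w 21.8
[290. 225.] 84 c [ 0.5281 -0.337 ] ztop 0.0221 R 14.8 flat 45 w 26.2
at [ 0.5106 -0.2837  0.2245] yaw 1.567 t 20.9
(0.5885, -0.3895, 0.15, 1.9) -> [-0.422, 0.313, 0.298, -0.0, -0.0, -0.053] rows 4.0
(0.5885, -0.3895, 0.023, 1.9) -> [-0.422, 0.313, 0.806, -0.0, -0.0, -0.053] rows 5.0
```

```bash
python3 -c "
from h import *
c=dict(np.load('pics/top0.npz'));C=cloud(c);m=(C[...,2]>.07)&(C[...,0]>.55)&(C[...,0]<.9)&(C[...,1]<-.3)&(C[...,1]>-.7)
q=C[m];print(cv2.minEnclosingCircle(q[:,:2].astype(np.float32)),q.max(0),q.min(0))
print(np.hypot(q[:,0]-.5885,q[:,1]+.3895).min())"
```

```text
((0.7987171411514282, -0.5179924964904785), 0.10055150836706161) [ 0.8969238  -0.4190864   0.13621539] [ 0.69940257 -0.61767498  0.07002556]
0.14772740069208826
```

play_rows(
  motion=[
    [[-0.422,0.313,0.298,0,0,-0.053,0.15],[-0.422,0.313,0.298,0,0,-0.053,0.15],[-0.422,0.313,0.298,0,0,-0.053,0.15],[-0.422,0.313,0.298,0,0,-0.053,0.15],[-0.422,0.313,0.5,0,0,-0.053,0.15],[-0.422,0.313,0.7,0,0,-0.053,0.15],[-0.422,0.313,0.806,0,0,-0.053,0.15],[-0.422,0.313,0.806,0,0,-0.053,0.15],[-0.422,0.313,0.806,0,0,-0.053,-1],[-0.422,0.313,0.806,0,0,-0.053,-1]],
  ],
)

```text
time_s: 21.85
ee_pos: [0.5897, -0.3875, 0.0247]
eef_rot: [3.141, 0.001, 1.903]
force: [-0.5, 0.2, 0.9]
grip_width: 0.042
grip_force: 0.0
```

play_rows(
  motion=[
    [[0,0,0,0,0,0,-1],[0,0,0,0,0,0,-1],[0,0,-0.3,0,0,0,-1],[0,0,-0.6,0,0,0,-1],[0,0,-0.6,0,0,0,-1],[0,0,-0.6,0,0,0,-1]],
  ],
)

```text
time_s: 22.45
ee_pos: [0.5909, -0.3896, 0.182]
eef_rot: [3.135, 0.01, 1.903]
force: [0.6, -0.2, -1.1]
grip_width: 0.0278
grip_force: 30.0
```

```bash
python3 -c "
from h import *
goto((.511,-.097,.16,1.57),(.511,-.097,.095,1.57));print(get_obs()['grip_width'])"
```

```text
at [ 0.5909 -0.3896  0.182 ] yaw 1.903 t 22.4
(0.511, -0.097, 0.16, 1.57) -> [1.212, 0.078, 0.076, 0.001, 0.001, 0.053] rows 7.0
(0.511, -0.097, 0.095, 1.57) -> [1.214, 0.077, 0.336, 0.001, 0.001, 0.053] rows 7.0
0.02782866326715573
```

play_rows(
  motion=[
    [[0.9,0.06,0,0,0,0.053,-1],[0.9,0.06,0,0,0,0.053,-1],[0.9,0.06,0,0,0,0.053,-1],[0.9,0.06,0,0,0,0.053,-1],[0.9,0.06,0,0,0,0.053,-1],[0.9,0.06,0,0,0,0.053,-1],[0.9,0.06,0,0,0,0.053,-1]],
  ],
)

```text
time_s: 23.15
ee_pos: [0.53, -0.1707, 0.1733]
eef_rot: [3.141, 0.0, 1.57]
force: [0.1, -0.2, 0.2]
grip_width: 0.0279
grip_force: 30.0
```

```bash
python3 -c "
from h import *
goto((.511,-.097,.15,1.57),(.511,-.097,.094,1.57))
c,P,C=wlook();v,u=np.indices((420,560))
sinkers(C,0,(v<300)&(C[...,1]>-.1)&(C[...,1]<0)&(C[...,0]<.57),.079,.1);print(get_obs()['grip_width'])"
```

```text
at [ 0.53   -0.1707  0.1733] yaw 1.57 t 23.1
(0.511, -0.097, 0.15, 1.57) -> [0.295, -0.076, 0.093, 0.0, 0.0, 0.0] rows 2.0
(0.511, -0.097, 0.094, 1.57) -> [0.295, -0.076, 0.317, 0.0, 0.0, 0.0] rows 3.0
[252.  69.] 1233 c [ 0.512  -0.0571] ztop 0.09 R 16.2 flat 0 w 28.6
0.027651596640563037
```

Big A stands at (0.512, -0.057) with its top at 0.090, as expected. Placing big B.

play_rows(
  motion=[
    [[0.295,-0.076,0,0,0,0,-1],[0.295,-0.076,0,0,0,0,-1],[0.295,-0.076,0.15,0,0,0,-1],[0.295,-0.076,0.317,0,0,0,-1],[0.295,-0.076,0.317,0,0,0,-1],[0.295,-0.076,0.317,0,0,0,-1],[0.295,-0.076,0.317,0,0,0,-0.2],[0.295,-0.076,0.317,0,0,0,-0.1],[0.295,-0.076,0.317,0,0,0,0],[0.295,-0.076,0.317,0,0,0,0]],
  ],
)

```text
time_s: 24.2
ee_pos: [0.5113, -0.0971, 0.0947]
eef_rot: [3.14, 0.0, 1.57]
force: [0.4, 0.7, -0.6]
grip_width: 0.0466
grip_force: 0.0
```

play_rows(
  motion=[
    [[0,0,-0.4,0,0,0,0],[0,0,-0.4,0,0,0,0],[0,0,-0.4,0,0,0,0],[-0.65,-0.16,-0.4,0,0,0,0],[-0.65,-0.16,-0.4,0,0,0,0],[-0.65,-0.16,-0.4,0,0,0,0],[-0.65,-0.16,-0.4,0,0,0,0],[-0.65,-0.16,-0.4,0,0,0,0]],
  ],
)

```text
time_s: 25.0
ee_pos: [0.47, -0.2614, 0.1937]
eef_rot: [-3.141, 0.0, 1.566]
force: [0.7, -0.5, 0.8]
grip_width: 0.0471
grip_force: 0.0
```

```bash
python3 bench.py; python3 -c "
from h import *
goto((.4715,-.2615,.1,1.187),(.4715,-.2615,.022,1.187))"
```

```text
[ 0.47  -0.261  0.194] 1.566
[277. 193.] 389 c [ 0.471  -0.2614] ztop 0.0181 R 12.5 flat 36 w 22.3
[399. 202.] 341 c [ 0.6086 -0.2716] ztop 0.0182 R 13.0 flat 51 w 23.1
at [ 0.4705 -0.26    0.1937] yaw 1.568 t 25.1
(0.4715, -0.2615, 0.1, 1.187) -> [-0.006, 0.004, 0.375, -0.0, -0.0, 0.061] rows 3.0
(0.4715, -0.2615, 0.022, 1.187) -> [-0.006, 0.004, 0.687, -0.0, -0.0, 0.061] rows 4.0
```

play_rows(
  motion=[
    [[-0.006,0.002,0.2,0,0,0.065,0.0],[-0.006,0.002,0.375,0,0,0.065,0.0],[-0.006,0.002,0.375,0,0,0.065,0.0],[-0.006,0.002,0.6,0,0,0.065,0.0],[-0.006,0.002,0.687,0,0,0.065,0.0],[-0.006,0.002,0.687,0,0,0.065,0.0],[-0.006,0.002,0.687,0,0,0.065,-1],[-0.006,0.002,0.687,0,0,0.065,-1],[-0.006,0.002,0.687,0,0,0.065,-1],[-0.006,0.002,0.687,0,0,0.065,-1]],
  ],
)

```text
time_s: 26.05
ee_pos: [0.4715, -0.2607, 0.0225]
eef_rot: [3.141, 0.0, 1.162]
force: [-0.4, 0.9, 1.1]
grip_width: 0.0223
grip_force: 30.0
```

play_rows(
  motion=[
    [[0,0,0,0,0,0,-1],[0,0,-0.3,0,0,0,-1],[0,0,-0.6,0,0,0,-1],[0,0,-0.6,0,0,0,-1],[0,0,-0.6,0,0,-0.067,-1],[0,0,-0.6,0,0,-0.067,-1],[0,0,-0.6,0,0,-0.067,-1]],
  ],
)

```text
time_s: 26.75
ee_pos: [0.4712, -0.2609, 0.1725]
eef_rot: [3.141, 0.0, 1.588]
force: [0.1, -0.0, -0.5]
grip_width: 0.0218
grip_force: 30.0
```

```bash
python3 -c "
from h import *
goto((.511,-.134,.15,1.57),(.511,-.134,.086,1.57));print(get_obs()['grip_width'])
c,P,C=wlook();v,u=np.indices((420,560))
sinkers(C,0,(v<230)&(C[...,1]>-.13)&(C[...,1]<0)&(C[...,0]<.57),.079,.1)"
```

```text
at [ 0.4712 -0.2609  0.1725] yaw 1.588 t 26.8
(0.511, -0.134, 0.15, 1.57) -> [0.505, 0.168, 0.09, 0.0, 0.0, 0.003] rows 3.0
(0.511, -0.134, 0.086, 1.57) -> [0.505, 0.168, 0.346, 0.0, 0.0, 0.003] rows 4.0
0.021828799969992548
[331.  15.] 1014 c [ 0.5114 -0.0993] ztop 0.0841 R 16.0 flat 57 w 29.3
```

play_rows(
  motion=[
    [[0.497,0.168,0,0,0,0.003,-1],[0.497,0.168,0,0,0,0.003,-1],[0.497,0.168,0,0,0,0.003,-1],[0.497,0.168,0.2,0,0,0.003,-1],[0.497,0.168,0.346,0,0,0.003,-1],[0.497,0.168,0.346,0,0,0.003,-1],[0.497,0.168,0.346,0,0,0.003,-0.3],[0.497,0.168,0.346,0,0,0.003,-0.2],[0.497,0.168,0.346,0,0,0.003,-0.1],[0.497,0.168,0.346,0,0,0.003,-0.1]],
  ],
)

```text
time_s: 27.8
ee_pos: [0.5124, -0.1365, 0.0869]
eef_rot: [3.14, 0.001, 1.563]
force: [0.4, -0.6, 0.5]
grip_width: 0.0423
grip_force: 0.0
```

play_rows(
  motion=[
    [[0,0,-0.4,0,0,0,-0.1],[0,0,-0.4,0,0,0,-0.1],[0,0,-0.4,0,0,0,-0.1],[-0.55,0.39,-0.4,0,0,0,0],[-0.55,0.39,-0.4,0,0,0,0],[-0.55,0.39,-0.4,0,0,0,0],[-0.55,0.39,-0.4,0,0,0,0],[-0.55,0.39,-0.4,0,0,0,0]],
  ],
)

```text
time_s: 28.6
ee_pos: [0.6088, -0.2765, 0.1847]
eef_rot: [-3.141, -0.0, 1.561]
force: [-1.4, -0.5, -0.2]
grip_width: 0.0471
grip_force: 0.0
```

```bash
python3 bench.py; python3 -c "
from h import *
goto((.6087,-.2714,.1,1.449),(.6087,-.2714,.022,1.449))
c,P,C=wlook();v,u=np.indices((420,560))
sinkers(C,0,(v<230)&(C[...,1]>-.17)&(C[...,1]<0)&(C[...,0]<.57),.068,.1)"
```

```text
[ 0.609 -0.277  0.185] 1.561
[276. 190.] 410 c [ 0.6086 -0.2716] ztop 0.0181 R 12.5 flat 55 w 22.5
at [ 0.6083 -0.2751  0.1849] yaw 1.562 t 28.6
(0.6087, -0.2714, 0.1, 1.449) -> [0.015, 0.002, 0.34, -0.0, -0.0, 0.018] rows 2.0
(0.6087, -0.2714, 0.022, 1.449) -> [0.015, 0.002, 0.652, -0.0, -0.0, 0.018] rows 4.0
[164.  14.] 898 c [ 0.512  -0.0993] ztop 0.081 R 16.3 flat 1 w 29.8
[162.  54.] 581 c [ 0.5114 -0.137 ] ztop 0.0771 R 12.6 flat 0 w 23.1
```

play_rows(
  motion=[
    [[0.015,0.002,0.2,0,0,0.018,0.0],[0.015,0.002,0.34,0,0,0.018,0.0],[0.015,0.002,0.55,0,0,0.018,0.0],[0.015,0.002,0.652,0,0,0.018,0.0],[0.015,0.002,0.652,0,0,0.018,0.0],[0.015,0.002,0.652,0,0,0.018,-1],[0.015,0.002,0.652,0,0,0.018,-1],[0.015,0.002,0.652,0,0,0.018,-1],[0.015,0.002,0.652,0,0,0.018,-1],[0.015,0.002,0.652,0,0,0.018,-1]],
  ],
)

```text
time_s: 29.7
ee_pos: [0.609, -0.2705, 0.0232]
eef_rot: [3.141, -0.0, 1.45]
force: [-2.6, 2.3, 5.0]
grip_width: 0.0217
grip_force: 30.0
```

play_rows(
  motion=[
    [[0,0,-0.3,0,0,0,-1],[0,0,-0.6,0,0,0,-1],[0,0,-0.6,0,0,0,-1],[0,0,-0.6,0,0,0,-1],[0.98,0.1,-0.6,0,0,0,-1],[0.98,0.1,-0.6,0,0,0,-1],[0.98,0.1,-0.6,0,0,0,-1],[0.98,0.1,-0.6,0,0,0,-1],[0.98,0.1,-0.6,0,0,0,-1]],
  ],
)

```text
time_s: 30.6
ee_pos: [0.6632, -0.0282, 0.1722]
eef_rot: [-3.141, -0.0, 1.45]
force: [0.1, -1.1, -0.2]
grip_width: 0.0219
grip_force: 30.0
```

```bash
python3 -c "
from h import *
goto((.58,.18,.17,1.658),(.58,.34,.17,1.658),(.58,.34,.027,1.658));print(get_obs()['grip_width'])"
```

```text
at [ 0.6632 -0.0282  0.1722] yaw 1.45 t 30.6
(0.58, 0.18, 0.17, 1.658) -> [0.787, -0.43, 0.009, -0.0, -0.0, -0.033] rows 5.0
(0.58, 0.34, 0.17, 1.658) -> [1.422, -0.507, 0.009, -0.0, -0.0, -0.033] rows 8.0
(0.58, 0.34, 0.027, 1.658) -> [1.422, -0.507, 0.581, -0.0, -0.0, -0.033] rows 9.0
0.021932212116416064
```

play_rows(
  motion=[
    [[0.787,-0.43,0,0,0,-0.033,-1],[0.787,-0.43,0,0,0,-0.033,-1],[0.787,-0.43,0,0,0,-0.033,-1],[0.787,-0.43,0,0,0,-0.033,-1],[0.787,-0.43,0,0,0,-0.033,-1],[0.787,-0.43,0,0,0,-0.033,-1]],
  ],
)

```text
time_s: 31.2
ee_pos: [0.5789, 0.1806, 0.1724]
eef_rot: [-3.141, -0.0, 1.661]
force: [0.2, -0.2, -0.2]
grip_width: 0.0218
grip_force: 30.0
```

```bash
python3 -c "
from h import *
goto((.58,.34,.17,1.658),(.58,.34,.027,1.658));print(get_obs()['grip_width'])
c,P,C=wlook();v,u=np.indices((420,560))
sinkers(C,0,(v<220)&(C[...,1]>.29)&(C[...,1]<.37)&(abs(C[...,0]-.51)<.09),.01,.03)"
```

```text
at [0.5789 0.1806 0.1724] yaw 1.661 t 31.2
(0.58, 0.34, 0.17, 1.658) -> [0.635, 0.062, 0.01, -0.0, -0.0, 0.001] rows 4.0
(0.58, 0.34, 0.027, 1.658) -> [0.635, 0.062, 0.582, -0.0, -0.0, 0.001] rows 5.0
0.02177492257802575
[230.  50.] 472 c [0.5212 0.3233] ztop 0.021 R 12.9 flat 4 w 22.8
[170.  54.] 451 c [0.4606 0.3172] ztop 0.0208 R 12.8 flat 2 w 23.1
```

Both earlier sinkers are in the tray. I'll place this one, return, and fetch the last.

play_rows(
  motion=[
    [[0.635,0.062,0,0,0,0,-1],[0.635,0.062,0,0,0,0,-1],[0.635,0.062,0,0,0,0,-1],[0.635,0.062,0.3,0,0,0,-1],[0.635,0.062,0.582,0,0,0,-1],[0.635,0.062,0.582,0,0,0,-1],[0.635,0.062,0.582,0,0,0,-1],[0.635,0.062,0.582,0,0,0,-0.2],[0.635,0.062,0.582,0,0,0,-0.2],[0.635,0.062,0.582,0,0,0,-0.2]],
  ],
)

```text
time_s: 32.25
ee_pos: [0.5822, 0.3366, 0.0273]
eef_rot: [3.141, 0.0, 1.657]
force: [-0.5, -0.7, 0.4]
grip_width: 0.037
grip_force: 0.0
```

play_rows(
  motion=[
    [[0,0,-0.7,0,0,0,-0.2],[0,0,-0.7,0,0,0,-0.2],[0,0,-0.7,0,0,0,-0.2],[0,0,-0.7,0,0,0,-0.2],[-1,-0.1,-0.7,0,0,0,0],[-1,-0.1,-0.7,0,0,0,0],[-1,-0.1,-0.7,0,0,0,0],[-1,-0.1,-0.7,0,0,0,0],[-1,-0.1,-0.7,0,0,0,0]],
  ],
)

```text
time_s: 33.15
ee_pos: [0.5782, 0.0851, 0.2026]
eef_rot: [3.141, 0.0, 1.657]
force: [0.6, 0.9, -0.2]
grip_width: 0.0471
grip_force: 0.0
```

play_rows(
  motion=[
    [[-1,-0.3,-0.1,0,0,0,0],[-1,-0.3,-0.1,0,0,0,0],[-1,-0.3,-0.1,0,0,0,0],[-1,-0.3,-0.1,0,0,0,0],[-1,-0.3,-0.1,0,0,0,0],[-1,-0.3,-0.1,0,0,0,0]],
  ],
)

```text
time_s: 33.75
ee_pos: [0.5244, -0.1725, 0.228]
eef_rot: [3.141, 0.001, 1.654]
force: [-0.6, 0.9, -0.5]
grip_width: 0.047
grip_force: 0.0
```

```bash
python3 -c "
from h import *
goto((.448,-.40,.2,1.152));print(get_obs()['grip_width'])"
```

```text
at [ 0.5244 -0.1725  0.228 ] yaw 1.654 t 33.8
(0.448, -0.4, 0.2, 1.152) -> [-0.882, -0.38, 0.113, 0.0, 0.0, 0.08] rows 5.0
0.04703080088683872
```

play_rows(
  motion=[
    [[-0.882,-0.38,0.08,0,0,0.08,0],[-0.882,-0.38,0.08,0,0,0.08,0],[-0.882,-0.38,0.08,0,0,0.08,0],[-0.882,-0.38,0.08,0,0,0.08,0],[-0.882,-0.38,0.08,0,0,0.08,0],[-0.882,-0.38,0.08,0,0,0.08,0],[-0.882,-0.38,0.08,0,0,0.08,0]],
  ],
)

```text
time_s: 34.45
ee_pos: [0.4498, -0.3962, 0.2069]
eef_rot: [-3.141, -0.0, 1.154]
force: [-0.3, 0.2, 0.1]
grip_width: 0.0474
grip_force: 0.0
```

```bash
python3 bench.py; python3 -c "
from h import *
goto((.4482,-.4095,.1,1.152),(.4482,-.4095,.022,1.152))"
```

```text
[ 0.45  -0.396  0.207] 1.154
[310. 119.] 39 c [ 0.5183 -0.3385] ztop 0.0245 R 10.6 flat 49 w 18.5
[279. 202.] 354 c [ 0.448  -0.4091] ztop 0.0181 R 12.7 flat 38 w 22.5
at [ 0.4503 -0.3955  0.2072] yaw 1.155 t 34.5
(0.4482, -0.4095, 0.1, 1.152) -> [-0.055, 0.015, 0.429, -0.0, -0.0, 0.0] rows 3.0
(0.4482, -0.4095, 0.022, 1.152) -> [-0.055, 0.015, 0.741, -0.0, -0.0, 0.0] rows 4.0
```

play_rows(
  motion=[
    [[-0.055,0.015,0.2,0,0,0,0],[-0.055,0.015,0.429,0,0,0,0],[-0.055,0.015,0.6,0,0,0,0],[-0.055,0.015,0.741,0,0,0,0],[-0.055,0.015,0.741,0,0,0,0],[-0.055,0.015,0.741,0,0,0,0],[-0.055,0.015,0.741,0,0,0,-1],[-0.055,0.015,0.741,0,0,0,-1],[-0.055,0.015,0.741,0,0,0,-1],[-0.055,0.015,0.741,0,0,0,-1]],
  ],
)

```text
time_s: 35.5
ee_pos: [0.448, -0.4101, 0.0222]
eef_rot: [3.141, -0.0, 1.155]
force: [0.3, 0.8, 0.9]
grip_width: 0.0222
grip_force: 30.0
```

play_rows(
  motion=[
    [[0,0,-0.3,0,0,0,-1],[0,0,-0.6,0,0,0,-1],[0,0,-0.6,0,0,0,-1],[0,0,-0.6,0,0,0,-1],[0.98,-0.3,-0.6,0,0,-0.08,-1],[0.98,-0.3,-0.6,0,0,-0.08,-1],[0.98,-0.3,-0.6,0,0,-0.08,-1],[0.98,-0.3,-0.6,0,0,-0.08,-1],[0.98,-0.3,-0.6,0,0,-0.08,-1],[0.98,-0.3,-0.6,0,0,-0.08,-1]],
  ],
)

```text
time_s: 36.5
ee_pos: [0.4784, -0.1517, 0.1718]
eef_rot: [-3.142, -0.001, 1.661]
force: [-0.1, 0.3, -0.0]
grip_width: 0.0218
grip_force: 30.0
```

```bash
python3 -c "
from h import *
goto((.45,.10,.17,1.658),(.49,.365,.17,1.658));print(get_obs()['grip_width'])"
```

```text
at [ 0.4784 -0.1517  0.1718] yaw 1.661 t 36.5
(0.45, 0.1, 0.17, 1.658) -> [1.013, -0.022, 0.008, -0.0, -0.0, 0.001] rows 6.0
(0.49, 0.365, 0.17, 1.658) -> [2.054, 0.233, 0.009, -0.0, -0.0, 0.001] rows 11.0
0.021832278090918564
```

play_rows(
  motion=[
    [[1,-0.02,0,0,0,0,-1],[1,-0.02,0,0,0,0,-1],[1,-0.02,0,0,0,0,-1],[1,-0.02,0,0,0,0,-1],[1,-0.02,0,0,0,0,-1],[1,-0.02,0,0,0,0,-1]],
  ],
)

```text
time_s: 37.1
ee_pos: [0.4508, 0.0969, 0.1718]
eef_rot: [-3.142, -0.001, 1.663]
force: [0.2, -0.2, -0.4]
grip_width: 0.0216
grip_force: 30.0
```

```bash
python3 -c "
from h import *
goto((.49,.34,.17,1.658),(.49,.365,.17,1.658),(.49,.365,.027,1.658));print(get_obs()['grip_width'])"
```

```text
at [0.4508 0.0969 0.1718] yaw 1.663 t 37.1
(0.49, 0.34, 0.17, 1.658) -> [0.954, 0.245, 0.008, -0.0, -0.0, 0.001] rows 5.0
(0.49, 0.365, 0.17, 1.658) -> [1.054, 0.254, 0.008, -0.0, -0.0, 0.001] rows 6.0
(0.49, 0.365, 0.027, 1.658) -> [1.053, 0.254, 0.58, -0.0, -0.0, 0.001] rows 7.0
0.021608920098013518
```

play_rows(
  motion=[
    [[0.8,0.254,0,0,0,0,-1],[0.8,0.254,0,0,0,0,-1],[0.8,0.254,0,0,0,0,-1],[0.8,0.254,0,0,0,0,-1],[0.8,0.254,0,0,0,0,-1]],
  ],
)

```text
time_s: 37.6
ee_pos: [0.4981, 0.3005, 0.171]
eef_rot: [-3.141, -0.0, 1.66]
force: [-0.2, -0.1, -1.1]
grip_width: 0.0216
grip_force: 30.0
```

play_rows(
  motion=[
    [[0.254,0,0,0,0,0,-1],[0.254,0,0,0,0,0,-1],[0.254,0,0.3,0,0,0,-1],[0.254,0,0.5,0,0,0,-1],[0.254,0,0.578,0,0,0,-1],[0.254,0,0.578,0,0,0,-1],[0.254,0,0.578,0,0,0,-0.2],[0.254,0,0.578,0,0,0,-0.2],[0.254,0,0.578,0,0,0,-0.2]],
  ],
)

```text
time_s: 38.5
ee_pos: [0.4924, 0.3603, 0.0279]
eef_rot: [3.141, -0.0, 1.657]
force: [-0.4, -0.2, 0.3]
grip_width: 0.0372
grip_force: 0.0
```

play_rows(
  motion=[
    [[0,0,-0.7,0,0,0,-0.2],[0,0,-0.7,0,0,0,-0.2],[0,0,-0.7,0,0,0,-0.2],[0,0,-0.7,0,0,0,-0.2],[-1,-0.1,-0.9,0,0,0,0],[-1,-0.1,-0.9,0,0,0,0],[-1,-0.1,-0.9,0,0,0,0],[-1,-0.1,-0.9,0,0,0,0],[-1,-0.1,-0.9,0,0,0,0],[-1,-0.1,-0.9,0,0,0,0]],
  ],
)

```text
time_s: 39.5
ee_pos: [0.4889, 0.1056, 0.2542]
eef_rot: [3.139, 0.001, 1.654]
force: [0.5, 1.1, -0.8]
grip_width: 0.047
grip_force: 0.0
```

```bash
python3 -c "
from h import *
c,P,C=wlook();v,u=np.indices((420,560));print(P[0])
sinkers(C,0,(v<220)&(C[...,1]>.285)&(C[...,1]<.39)&(abs(C[...,0]-.51)<.09),.017,.03)
goto((.56,-.0972,.26,1.66))"
```

```text
[0.48892839 0.10555869 0.25421064]
[266.  14.] 258 c [0.4604 0.3173] ztop 0.0209 R 12.5 flat 10 w 22.9
[365.  14.] 248 c [0.5819 0.3337] ztop 0.021 R 12.9 flat 12 w 23.6
[316.  15.] 261 c [0.5215 0.3226] ztop 0.0208 R 12.7 flat 6 w 22.8
at [0.489  0.1069 0.2538] yaw 1.654 t 39.5
(0.56, -0.0972, 0.26, 1.66) -> [-0.837, 0.215, -0.024, 0.0, 0.0, -0.001] rows 5.0
```

play_rows(
  motion=[
    [[-0.837,0.215,-0.024,0,0,0,0],[-0.837,0.215,-0.024,0,0,0,0],[-0.837,0.215,-0.024,0,0,0,0],[-0.837,0.215,-0.024,0,0,0,0],[-0.837,0.215,-0.024,0,0,0,0],[-0.837,0.215,-0.024,0,0,0,0],[-0.837,0.215,-0.024,0,0,0,0]],
  ],
)

```text
time_s: 40.25
ee_pos: [0.5605, -0.0929, 0.2581]
eef_rot: [-3.141, -0.001, 1.658]
force: [0.4, 0.7, -0.3]
grip_width: 0.0469
grip_force: 0.0
```

```bash
python3 dial.py d3.png; python3 ang.py; python3 -c "
from h import *
d=np.load('pics/d.npz')
C=d['C'];v,u=np.indices((420,560));sinkers(C,0,(v<235)&(C[...,1]>-.17)&(C[...,1]<-.02)&(C[...,0]<.57),.0685,.1)
q=(v<235)&(np.hypot(C[...,0]-.49,C[...,1]+.095)<.02)&(C[...,2]>.05);print('pan face',np.percentile(C[q][:,2],20))
c=camera('top');T=cloud(c);v,u=np.indices((420,560))
sinkers(T,0,(T[...,1]>.2)&(T[...,1]<.45)&(T[...,0]>.38)&(T[...,0]<.66),.017,.035,5)
f=c['frame'];a=np.vstack([cv2.resize(f[180:290,120:440],None,fx=2,fy=2),cv2.resize(d['f'][20:200,150:470],None,fx=2,fy=2)])
cv2.imwrite('pics/fin.png',a[:,:,::-1])"
```

```text
[ 0.5605 -0.0929  0.2581]
knob ((506.9276428222656, 59.80377197265625), (41.67046356201172, 15.286820411682129), 52.818973541259766) 0.08313283619419581
dial 623.999267578125 -16.475086212158203 75.10486602783203 z 0.043159002128963106
[321. 105.] 631 r 0.5 73.0 ang far 2.293
[291. 154.] 50 r 48.9 72.9 ang far 3.779
[233. 156.] 653 c [ 0.512  -0.0575] ztop 0.0812 R 16.1 flat 0 w 28.9
[231. 194.] 631 c [ 0.5121 -0.0988] ztop 0.0812 R 15.8 flat 59 w 28.6
[229. 225.] 303 c [ 0.5113 -0.1373] ztop 0.0773 R 12.9 flat 59 w 22.7
pan face 0.05831312441844194
[157. 213.] 44 c [0.5816 0.3342] ztop 0.0218 R 11.7 flat 9 w 21.5
[160. 235.] 48 c [0.5197 0.3218] ztop 0.0217 R 11.4 flat 3 w 21.2
[115. 242.] 27 c [0.4966 0.4484] ztop 0.0305 R 16.1 flat 27 w 28.0
[146. 244.] 50 c [0.4902 0.3594] ztop 0.0218 R 12.0 flat 15 w 22.2
[161. 256.] 45 c [0.4597 0.3167] ztop 0.0219 R 11.5 flat 17 w 21.5
```

View pics/fin.png

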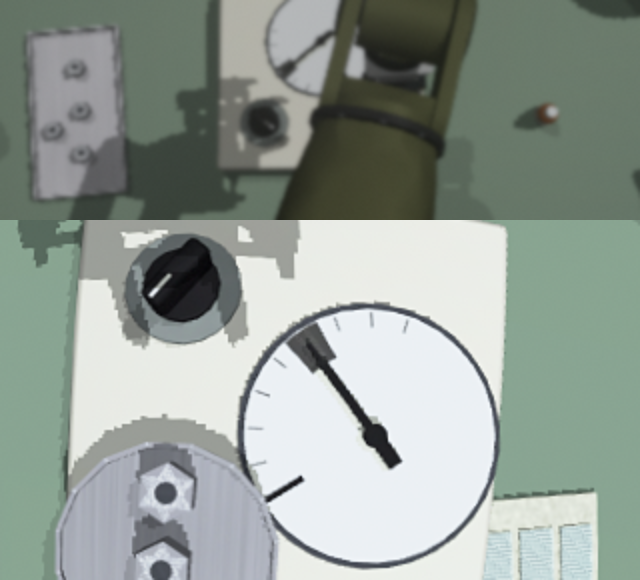

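The band lies under the pointer, three sinkers stand on the pan and four lie in the tray. Handing in.

```bash
python3 -c "
from station import workorder
print(workorder.hand_in())"
```

```text
the job is handed in; nothing more can be done
None
```

The job is handed in, with no verdict returned: the balance was zeroed with the pan empty, two big and one small sinker (250 g) then brought the band under the pointer, and the four spare sinkers are in the tray.

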